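# Make up the staining kit and the culture kit for a bacteriology practical

## Robot

A 6-joint arm with a two-finger parallel gripper is mounted at the origin on the work surface. World frame = base frame: x ahead of the robot, y to its left, z up, the work surface at z = 0. Lengths are in mm, angles in rad, forces in N, time in s.
With the tool pointing down it reaches from about 300 to 775 mm from the base axis. Payload 14.6 kg.
Tool frame: the origin (TCP) lies at the very end of the fingers, on their centre line; the grasp point (between the pads) lies 19 mm behind it; z points along the fingers, y is the line along which they close (so a half turn about z gives the same grasp; the last joint's range is limited). The gripper opens to 94 mm and grips with 3 to 60 N. Pads are 16 mm wide; open, the fingers measure 119 mm over their backs; the gripper's body (75 mm by 177 mm) begins 78 mm behind the grasp point.
Start: joints at [1.243, 0.3, 1.521, -0, 1.321, -0.067], TCP at [141.817, 531.391, 170.446] pointing down, gripper open.
Joint ranges: [-3.03, 3.03], [-0.79, 2.21], [0.23, 2.52], [-1.04, 4.18], [0, 3.07], [-2.55, 2.55]. Speed limits (rad/s): [2.22, 2.22, 2.57, 3.14, 3.14, 3.14].

## Interface

Orientations are given as [roll, pitch, yaw] about the fixed x, y, z axes, in that order (R = Rz(yaw) Ry(pitch) Rx(roll)).
In Python, from cell import manip, camera, get_calibration gives the robot as it stands.
- The arm moves only by the tool arm_command, never from a script. Its argument "targets" is a list of rows, each an object of numbers: "hand": the opening, from -1 (shut) to 1 (fully open), so that 0 is half open; "x", "y", "z": the shift along the tool's x, y, z in m; "yaw": the turn about the tool's z in rad. In form: [{"hand": .., "x": .., "y": .., "z": .., "yaw": ..}, ...]. A call has 1 to 10 rows; each row shifts and turns the commanded pose from where the row before left it, along the tool's axes as they then stand; what a row does not reach is not made up. A row lasts 1/10 s, in which the tool goes at most 50 mm and 8.59 degrees, less where a joint would pass 70% of its speed; a pose out of reach is approached as far as the arm can. A call is refused whole if a number of a shift passes 0.05 or a number of a turn 0.15, either way. A call with a gripper value outside its range is refused whole. The fingers move at their own pace and stop on an object; "newtons" is the grip in N (left out, the last holds). Time passes only in rows, so rows that do not move let the fingers close. It gives the time, the measured TCP pose, the force, the opening and the grip force at its end, in the units of the state.
- manip.read_state(): the state, without advancing time (a new reading comes with each control period).
- camera(name): name is "side" or "top"; returns the picture (480x640x3 uint8, red, green, blue); there is no depth.
- get_calibration(name): a dict with "K" (3x3 intrinsics, pixels), "cam_to_world" (4x4, takes a point from camera to world coordinates). Camera axes: x right, y up, looking along -z (the intrinsics and any distortion apply to the point x, -y, -z); pixel columns grow to the right and rows downward; lengths in mm; the calibration is good to about 2 mm. A picture is of the moment at which its call begins. get_calibration takes no time and is no camera call.
- manip.sign_off(): hands the job in; it is judged then, once.
The state is a dict: "clock": time; "joints": joint angles; "qd": joint speeds; "effort": joint torques, N m; "eef_pos": TCP position; "eef_rot": TCP orientation; "wrist_force": force on the tool from outside, world axes, zero at the start; "moment": the same for the moment, N m; "finger_gap": finger opening in mm; "finger_force": force on a finger pad.
Only numpy, scipy, OpenCV 4.12 (cv2) and the standard library are available. Lean on these libraries where they do the work, as an engineer would, in place of code of your own. Each camera call takes 0.05 s, during which the arm holds its last target. There are 200 camera calls.

## Task

Make up the two kits for the practical class. Staining kit, in the long tray with three compartments: the slide box flat in the oblong compartment, the staining jar in the middle one and the amber dropping bottle in the short end one; culture kit, in the tray with two compartments: the petri dish, lid up, in the larger compartment and the small screw-cap bottle in the smaller one. Set each thing down gently so that it rests upright on its compartment's floor, drop nothing, and leave the large bottle, the beaker and the conical flask standing where they are.

Things in the scene. Friction and masses are not known exactly. Their poses are not given: they have to be found in the camera images.
- staining_tray: Long white tray, fixed, 78 (x) by 246 (y) by 10 high, floor top at 3, walls and ribs 3 thick, tops at 10. Three compartments in a row along its y, each 72 deep and centred on x = 0: oblong (slide box) 100 long, centre y = +70; square middle (staining jar) 72 long, y = -19; short end (dropping bottle) 62 long, y = -89. Origin: centre of underside. +y end to robot's left; yaw within 0.2 rad. All mm.
- culture_tray: Short white tray, fixed, 82 (x) by 159 (y) by 10 high, floor top at 3, walls and ribs 3 thick, tops at 10. Two compartments in a row along its y, each 76 deep and centred on x = 0: larger (petri dish) 84 long, centre y = +34.5; smaller (screw-cap bottle) 66 long, y = -43.5. Origin: centre of underside. +y end to robot's left; yaw within 0.2 rad. All mm.
- slide_box: Closed white box of microscope slides lying flat, 80 long (its x axis) by 56 wide (its y axis) by 30 high, about 0.18 kg, a pale blue picture of a slide on its top. Origin: centre of the underside. All mm. Starts on the bench, z axis up.
- staining_jar: Glass staining jar: round foot 50 in diameter and 7 high, square body 40 by 40 (sides along its x and y axes, fine grooves on the y faces) from there to 78, square lid 39 by 39 to 86, knob 22 wide to 91. One rigid piece, about 0.16 kg. Origin: centre of the underside. All mm. Starts on the bench, z axis up.
- dropping_bottle: Amber glass dropping bottle, upright: round body 42 in diameter, straight up to about 51, narrowing to a neck 22 wide at 64, black collar 24 in diameter from 66 to 77, black rubber teat to 92 at the top. One rigid piece, about 0.11 kg. Origin: centre of the underside. All mm. Starts on the bench, z axis up.
- petri_dish: Small closed clear petri dish with brown agar, lid up and sealed with a white band: 60 in diameter (its base below 6 is 57), 18 high. One rigid piece, about 0.035 kg. Origin: centre of the underside. All mm. Starts on the bench, z axis up.
- screw_bottle: Small clear glass bottle with a blue screw cap: round body 46 in diameter up to about 48, narrowing to a neck 28 wide at 64, cap 36 in diameter from 64 to 90 (the top). One rigid piece, about 0.12 kg. Origin: centre of the underside. All mm. Starts on the bench, z axis up.
- large_bottle: Bystander: large clear glass bottle with a blue screw cap, 70 in diameter and 138 high, cap 50 in diameter; not wanted in a kit. Origin: centre of the underside. All mm. Starts on the bench, z axis up.
- beaker: Bystander: open glass beaker, 72 in diameter at the rim and 92 high; not wanted in a kit. Origin: centre of the underside. All mm. Starts on the bench, z axis up.
- flask: Bystander: conical glass flask, base 64 in diameter, 105 high; not wanted in a kit. Origin: centre of the underside. All mm. Starts on the bench, z axis up.

How it is judged (in metres and radians):
At the end, for the whole second after the job is handed in: Each of the five things stands or lies upright (within 0.06 rad) on the floor of its own compartment (anywhere inside its walls: 8 to 15 mm either way from centred), released and at rest; the large bottle, beaker and flask are upright within 0.1 rad and within 30 mm of where they started (x of slide_box in the frame of staining_tray between -0.011 and 0.011 m and y of slide_box in the frame of staining_tray between 0.057 and 0.083 m and z of slide_box in the frame of staining_tray between 0 and 0.0065 m and angle between each of slide_box, staining_jar, dropping_bottle, petri_dish, screw_bottle's own z axis and vertical below 0.06 rad and linear speed of each of slide_box, staining_jar, dropping_bottle, petri_dish, screw_bottle below 0.01 m/s and x of staining_jar in the frame of staining_tray between -0.0135 and 0.0135 m and y of staining_jar in the frame of staining_tray between -0.0325 and -0.0055 m and z of staining_jar in the frame of staining_tray between 0 and 0.0065 m and x of dropping_bottle in the frame of staining_tray between -0.0175 and 0.0175 m and y of dropping_bottle in the frame of staining_tray between -0.1015 and -0.0765 m and z of dropping_bottle in the frame of staining_tray between 0 and 0.0065 m and x of petri_dish in the frame of culture_tray between -0.0105 and 0.0105 m and y of petri_dish in the frame of culture_tray between 0.02 and 0.049 m and z of petri_dish in the frame of culture_tray between 0 and 0.0065 m and x of screw_bottle in the frame of culture_tray between -0.0175 and 0.0175 m and y of screw_bottle in the frame of culture_tray between -0.056 and -0.031 m and z of screw_bottle in the frame of culture_tray between 0 and 0.0065 m and distance of each of large_bottle, beaker, flask from where it was at the start of the episode below 0.03 m and angle between each of large_bottle, beaker, flask's own z axis and vertical below 0.1 rad); the robot touches nothing.
It fails at once if one of the five kit things is dropped (falls free of the fingers faster than 0.7 m/s, about 25 mm) ((contact force between slide_box and the fingers below 0.05 N and linear speed of slide_box above 0.7 m/s) or (contact force between staining_jar and the fingers below 0.05 N and linear speed of staining_jar above 0.7 m/s) or (contact force between dropping_bottle and the fingers below 0.05 N and linear speed of dropping_bottle above 0.7 m/s) or (contact force between petri_dish and the fingers below 0.05 N and linear speed of petri_dish above 0.7 m/s) or (contact force between screw_bottle and the fingers below 0.05 N and linear speed of screw_bottle above 0.7 m/s)).
It fails at once if the large bottle, the beaker or the flask is shifted more than 30 mm or tipped (distance of any of large_bottle, beaker, flask from where it was at the start of the episode above 0.03 m or angle between any of large_bottle, beaker, flask's own z axis and vertical above 0.3 rad).
It also fails if it takes over 128 s, if anything falls off the work surface, if the arm or the gripper's body presses on something with over 40 N, if the wrist force passes 120 N, or if a joint passes its speed limit or range.

## Working session

There is one attempt and no reset: what is moved stays moved. The work goes in short steps, Python scripts to look and compute and a tool call to move; the robot and the scene stay as the last step left them, time stands still between calls to the robot, and variables do not carry over. Pictures are saved under pics/ and viewed, at most 14 in all, crops included, and the job is handed in when it is done.

Besides the shell and the picture viewer there is one more tool, called as name(argument=value, ...) on one line, values as JSON. arm_command: Moves the arm, as the interface text tells. Its arguments: {"type":"object","properties":{"targets":{"type":"array"},"newtons":{"type":"number"}},"required":["targets"]}

```bash
mkdir -p pics; python3 - <<'E'
from cell import manip,camera,get_calibration
import cv2,numpy as np
for n in("top","side"):
    im=camera(n); cv2.imwrite(f"pics/{n}0.png",im[:,:,::-1]); c=get_calibration(n); print(n,{k:np.round(v,3).tolist() if not isinstance(v,str) else v for k,v in c.items()})
s=manip.read_state(); print(s)
E
```

```text
top {'K': [[543.693, 0.0, 326.552], [0.0, 543.693, 234.719], [0.0, 0.0, 1.0]], 'cam_to_world': [[0.015, 0.988, -0.154, 376.609], [-1.0, 0.017, 0.013, 18.029], [0.016, 0.153, 0.988, 1119.485], [0.0, 0.0, 0.0, 1.0]]}
side {'K': [[493.432, 0.0, 324.911], [0.0, 493.432, 236.849], [0.0, 0.0, 1.0]], 'cam_to_world': [[-0.895, 0.315, -0.315, 239.497], [-0.445, -0.651, 0.614, 623.736], [-0.011, 0.69, 0.723, 746.626], [0.0, 0.0, 0.0, 1.0]]}
{'clock': 0.1, 'joints': array([ 1.24338378e+00,  3.00433183e-01,  1.52148005e+00, -3.21552363e-05,
        1.32069036e+00, -6.66004442e-02]), 'qd': array([ 0.00036711, -0.00080996, -0.00196809,  0.00031674, -0.00022229,
        0.00105047]), 'effort': array([ 9.25100721e-04, -5.32650268e+01, -3.53284943e+01,  7.10027735e-02,
        2.35304347e-02, -8.11878454e-05]), 'eef_pos': array([141.75651706, 531.15573104, 169.94988242]), 'eef_rot': array([-3.14058188e+00, -3.62015346e-05,  2.88078851e+00]), 'wrist_force': array([ 0.24710458, -0.38765201,  0.26755764]), 'moment': array([ 0.00635706, -0.01711228,  0.06156136]), 'finger_force': 0.0, 'finger_gap': 94.1126158803439}
```

View pics/top0.png

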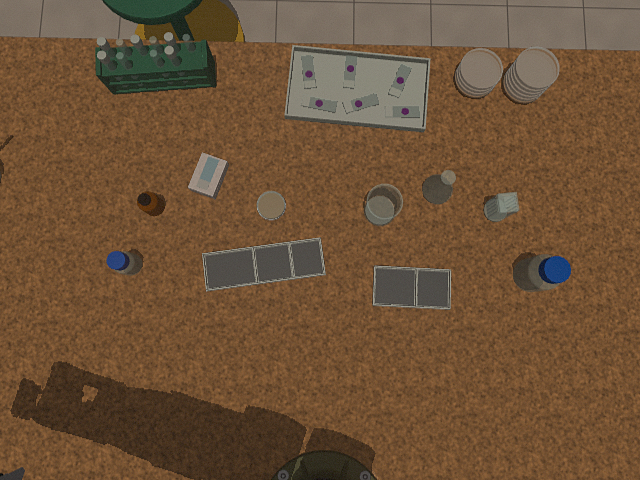

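View pics/side0.png

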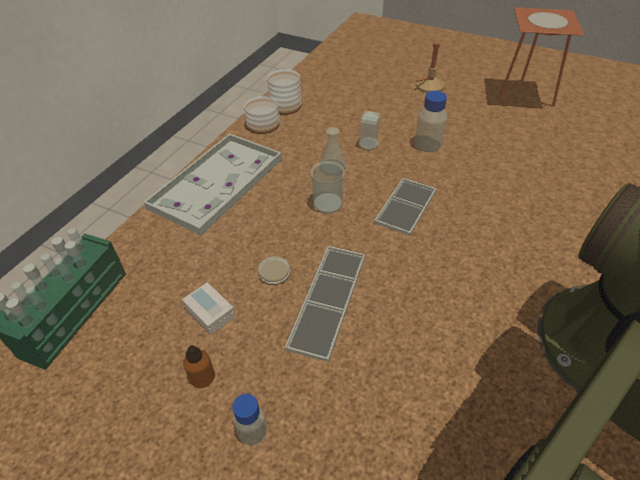

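The top view shows the screw bottle cap (118,261), teat (146,200), slide box (208,175), petri dish (271,205), jar lid (507,203), staining tray (203–326, 239–290) and culture tray (373–451, 266–308). The beaker, flask and large bottle are at (383,205), (440,185) and (545,271). The side view agrees.

```bash
cat > h.py <<'E'
import numpy as np,cv2
from cell import manip,camera,get_calibration
C={n:get_calibration(n) for n in("top","side")}
F=np.diag([1,-1,-1.])
def back(n,uv,z):
    M=np.array(C[n]["cam_to_world"]);d=M[:3,:3]@F@np.linalg.inv(C[n]["K"])@[*uv,1]
    return M[:3,3]+d*(z-M[2,3])/d[2]
def proj(n,P):
    M=np.array(C[n]["cam_to_world"]);p=(np.atleast_2d(P)-M[:3,3])@M[:3,:3]@F@np.array(C[n]["K"]).T
    return p[:,:2]/p[:,2:]
def circ(x,y,z,r):
    a=np.linspace(0,2*np.pi,40);return np.c_[x+r*np.cos(a),y+r*np.sin(a),0*a+z]
def rect(x,y,yaw,z,lx,ly,ox=0,oy=0):
    q=np.array([[1,1],[-1,1],[-1,-1],[1,-1],[1,1]])*[lx/2,ly/2]+[ox,oy];c,s=np.cos(yaw),np.sin(yaw)
    q=q@np.array([[c,s],[-s,c]])+[x,y];return np.c_[q,0*q[:,0]+z]
def lines(p):
    L={}
    x,y,w=p["screw"];L["screw"]=[circ(x,y,90,18),circ(x,y,0,23)]
    x,y,w=p["drop"];L["drop"]=[circ(x,y,77,12),circ(x,y,0,21)]
    x,y,w=p["slide"];L["slide"]=[rect(x,y,w,30,80,56),rect(x,y,w,0,80,56)]
    x,y,w=p["petri"];L["petri"]=[circ(x,y,18,30)]
    x,y,w=p["jar"];L["jar"]=[rect(x,y,w,86,39,39),circ(x,y,0,25)]
    x,y,w=p["stain"];L["stain"]=[rect(x,y,w,10,78,246)]
    x,y,w=p["cult"];L["cult"]=[rect(x,y,w,10,82,159)]
    return L
def tile(n,im,L,k,f,W=260,H=290):
    pts=[proj(n,l) for l in L[k]];c=np.vstack(pts);c=(c.min(0)+c.max(0))/2
    A=np.array([[f,0,W/2-f*c[0]],[0,f,H/2-f*c[1]]],float)
    t=cv2.warpAffine(np.ascontiguousarray(im[:,:,::-1]),A,(W,H),flags=cv2.INTER_CUBIC)
    for q in pts: cv2.polylines(t,[np.int32((q*f+A[:,2])*8)],False,(0,255,255),1,cv2.LINE_AA,3)
    return t
E
cat > a.py <<'E'
from h import *
for k,uv,z in [("screw",(118,261),90),("drop",(145,199.5),85),("petri",(271,205.5),18),("jar",(508,203.5),86),("flask",(448,178),105),("beaker",(384,202),92),("large",(555,270),138)]: print(k,back("top",uv,z).round(1))
for k,uv,z in [("screw",(246,405),90),("petri",(274,269),18)]: print("side",k,back("side",uv,z).round(1))
for q,z in [([(206,153),(227,160),(212,197),(189,190)],30),([(203,253),(320.5,239),(325.5,273),(207,290.5)],10),([(374,266),(451,269),(450,308.5),(373,306)],10),([(498,195),(517,193),(518,212),(499,215)],86)]:
    P=np.array([back("top",u,z)[:2] for u in q]);print(P.mean(0).round(1),(np.diff(P,axis=0)).round(1).tolist(),np.arctan2(*(P[1]-P[0])[::-1]).round(3))
E
python3 a.py
```

```text
screw [479.5 397.7  90. ]
drop [600.3 356.4  85. ]
petri [606.9 118.8  18. ]
jar [ 605.1 -349.1   86. ]
flask [ 649.  -227.9  105. ]
beaker [ 602.4 -105.9   92. ]
large [ 471.5 -412.1  138. ]
side screw [479.9 403.2  90. ]
side petri [606.5 124.2  18. ]
[666.3 247.9] [[-14.1, -44.0], [-78.7, 27.2], [13.8, 47.6]] -1.881
[486.8 129.7] [[33.1, -240.0], [-70.0, -11.4], [-39.4, 239.5]] -1.434
[ 443.7 -172.9] [[-3.6, -158.3], [-80.4, 3.7], [2.6, 156.5]] -1.593
[ 604.7 -349.1] [[4.7, -37.5], [-37.9, -0.5], [-6.6, 37.4]] -1.446
```

```bash
cat > b.py <<'E'
from h import *;import sys,json
p=json.load(open("p.json"));L=lines(p);rows=[]
im={n:cv2.imread(f"pics/{n}0.png")[:,:,::-1] for n in C}
f={"screw":5,"drop":5,"slide":4,"petri":5,"jar":5,"stain":1.9,"cult":3}
T=[tile(n,im[n],L,k,f[k]*(.85 if n=="side" else 1),199,285) for n,k in [(n,k) for n in("top","side") for k in ("screw","drop","slide","petri")]]
cv2.imwrite(f"pics/ov{sys.argv[1]}a.png",np.vstack([np.hstack(T[:4]),np.hstack(T[4:])]))
T=[tile(n,im[n],L,k,f[k]*(.85 if n=="side" else 1),266,285) for n,k in [(n,k) for n in("top","side") for k in ("jar","stain","cult")]]
cv2.imwrite(f"pics/ov{sys.argv[1]}b.png",np.vstack([np.hstack(T[:3]),np.hstack(T[3:])]))
E
echo '{"screw":[479.5,400,0],"drop":[600.3,356.4,0],"slide":[666,248,-0.33],"petri":[607,120,0],"jar":[605,-349,0.08],"stain":[487,130,0.15],"cult":[444,-173,-0.02]}' > p.json; python3 b.py 1
```

```text
(no output)
```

View pics/ov1a.png

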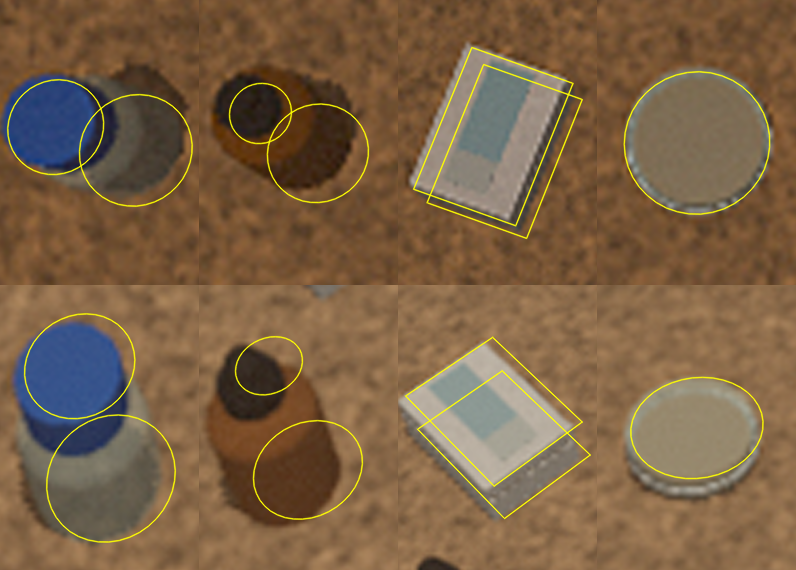

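View pics/ov1b.png

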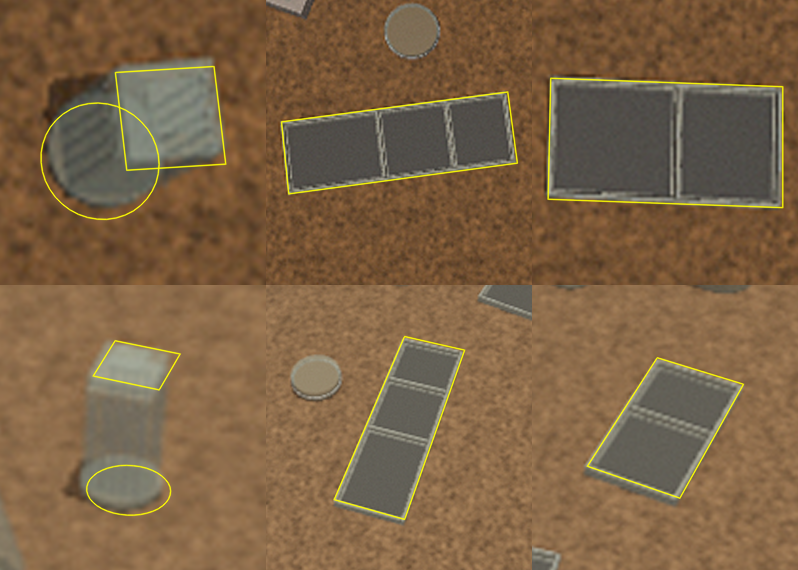

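```bash
cat > c.py <<'E'
from h import *;import json
p=json.load(open("p.json"))
M={"screw":[("top",90,-.6,-.8),("top",0,-1.2,-2),("side",90,-2.3,1),("side",0,-3,0)],
"drop":[("top",72,-1.8,-1.2),("top",0,-3.2,-3),("side",72,-4,3),("side",0,-5,1)],
"slide":[("top",30,-.5,-.9),("side",30,-1.5,1.8)],"petri":[("top",18,0,-.2),("side",18,-.9,.2)],
"jar":[("top",86,-.6,-1.6),("top",0,.4,-2.2),("side",86,-1.5,0),("side",0,-1.7,-2)]}
for k,m in M.items():
    A=[];b=[]
    for n,z,du,dv in m:
        P=np.array([*p[k][:2],z]);J=np.c_[proj(n,P+[1,0,0])[0]-proj(n,P)[0],proj(n,P+[0,1,0])[0]-proj(n,P)[0]]
        A.append(J);b+=[du,dv];print(k,n,z,np.linalg.solve(J,[du,dv]).round(1))
    d=np.linalg.lstsq(np.vstack(A),b,rcond=None)[0];p[k][0]+=d[0];p[k][1]+=d[1];print(k,d.round(1),np.round(p[k],2))
json.dump(p,open("p.json","w"))
E
python3 c.py; python3 b.py 2
```

```text
screw top 90 [1.5 1.2]
screw top 0 [4.1 2.7]
screw side 90 [2.1 2.6]
screw side 0 [4.1 2. ]
screw [2.9 2.2] [482.42 402.21   0.  ]
drop top 72 [2.3 3.7]
drop top 0 [6.3 7.1]
drop side 72 [2.4 7. ]
drop side 0 [6.4 5.1]
drop [4.3 5.8] [604.61 362.18   0.  ]
slide top 30 [1.9 1.1]
slide side 30 [0.1 4.4]
slide [1.2 2.7] [ 6.6721e+02  2.5074e+02 -3.3000e-01]
petri top 18 [0.4 0. ]
petri side 18 [1.3 1.2]
petri [0.9 0.6] [607.95 120.6    0.  ]
jar top 86 [3.2 1.1]
jar top 0 [ 4.7 -1. ]
jar side 86 [3.3 1.6]
jar side 0 [ 7.2 -6. ]
jar [ 4.2 -0.3] [ 6.0924e+02 -3.4932e+02  8.0000e-02]
```

View pics/ov2a.png

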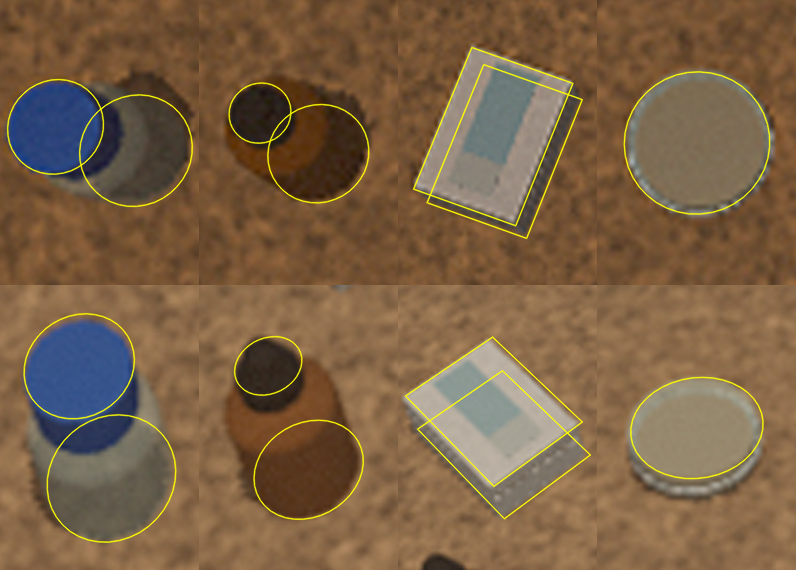

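The yellow outlines fit all the objects to within about 1 px, with trays at yaw 0.15 and -0.02. That is good enough to act on.

```bash
cat > go.py <<'E'
# go.py x y z yaw : tool-axes shift (m) from the present pose to the target, measured in the TARGET yaw frame / the present one
import sys,numpy as np
from cell import manip
s=manip.read_state();x,y,z,w=map(float,sys.argv[1:5]);p=np.array(s["eef_pos"]);c=s["eef_rot"][2]
d=(np.array([x,y,z])-p)/1000
for n,a in(("after turn",w),("now",c)): print(n,np.round([d[0]*np.cos(a)+d[1]*np.sin(a),d[0]*np.sin(a)-d[1]*np.cos(a),-d[2]],4))
print("turn",round((c-w+np.pi/2)%np.pi-np.pi/2,3),"t",s["clock"],p.round(1),round(s["finger_gap"],1))
E
cat > tgt.py <<'E'
import json,numpy as np
p=json.load(open("p.json"))
for k,t,o in(("slide","stain",70),("jar","stain",-19),("drop","stain",-89),("petri","cult",34.5),("screw","cult",-43.5)):
    x,y,w=p[t];print(k,np.round(p[k],2),"->",np.round([x-o*np.sin(w),y+o*np.cos(w)],1))
E
python3 tgt.py; python3 go.py 482.4 402.2 130 1.55
```

```text
slide [ 6.6721e+02  2.5074e+02 -3.3000e-01] -> [476.5 199.2]
jar [ 6.0924e+02 -3.4932e+02  8.0000e-02] -> [489.8 111.2]
drop [604.61 362.18   0.  ] -> [500.3  42. ]
petri [607.95 120.6    0.  ] -> [ 444.7 -138.5]
screw [482.42 402.21   0.  ] -> [ 443.1 -216.5]
after turn [-0.1218  0.3433  0.0399]
now [-0.3624 -0.0368  0.0399]
turn 1.331 t 0.1 [141.8 531.2 169.9] 94.1
```

arm_command(targets=[{"hand": 1, "x": 0, "y": 0, "z": 0, "yaw": 0.15}, {"hand": 1, "x": 0, "y": 0, "z": 0, "yaw": 0.15}, {"hand": 1, "x": 0, "y": 0, "z": 0, "yaw": 0.15}, {"hand": 1, "x": 0, "y": 0, "z": 0, "yaw": 0.15}, {"hand": 1, "x": 0, "y": 0, "z": 0, "yaw": 0.15}, {"hand": 1, "x": 0, "y": 0, "z": 0, "yaw": 0.15}, {"hand": 1, "x": 0, "y": 0, "z": 0, "yaw": 0.15}, {"hand": 1, "x": 0, "y": 0, "z": 0, "yaw": 0.15}, {"hand": 1, "x": 0, "y": 0, "z": 0, "yaw": 0.13}])

```text
clock: 1.0
eef_pos: [141.7, 531.2, 170.1]
eef_rot: [-3.141, 0.001, 1.545]
wrist_force: [-0.2, 0.1, 0.1]
finger_gap: 93.9
finger_force: 0.0
```

arm_command(targets=[{"hand": 1, "x": -0.015, "y": 0.043, "z": 0.005, "yaw": 0}, {"hand": 1, "x": -0.015, "y": 0.043, "z": 0.005, "yaw": 0}, {"hand": 1, "x": -0.015, "y": 0.043, "z": 0.005, "yaw": 0}, {"hand": 1, "x": -0.015, "y": 0.043, "z": 0.005, "yaw": 0}, {"hand": 1, "x": -0.015, "y": 0.043, "z": 0.005, "yaw": 0}, {"hand": 1, "x": -0.015, "y": 0.043, "z": 0.005, "yaw": 0}, {"hand": 1, "x": -0.015, "y": 0.043, "z": 0.005, "yaw": 0}, {"hand": 1, "x": -0.015, "y": 0.043, "z": 0.005, "yaw": 0}, {"hand": 1, "x": 0, "y": 0, "z": 0, "yaw": 0}])

```text
clock: 1.9
eef_pos: [487.0, 401.6, 128.7]
eef_rot: [-3.14, 0.002, 1.546]
wrist_force: [0.2, -0.2, -0.3]
finger_gap: 94.3
finger_force: 0.0
```

```bash
python3 go.py 482.4 402.2 15 1.55
```

```text
after turn [ 0.0005 -0.0046  0.1137]
now [ 0.0005 -0.0046  0.1137]
turn -0.004 t 1.9 [487.  401.6 128.7] 94.3
```

arm_command(targets=[{"hand": 1, "x": 0, "y": -0.004, "z": 0.03, "yaw": 0}, {"hand": 1, "x": 0, "y": 0, "z": 0.03, "yaw": 0}, {"hand": 1, "x": 0, "y": 0, "z": 0.03, "yaw": 0}, {"hand": 1, "x": 0, "y": 0, "z": 0.02, "yaw": 0}, {"hand": 1, "x": 0, "y": 0, "z": 0.003, "yaw": 0}, {"hand": -1, "x": 0, "y": 0, "z": 0, "yaw": 0}, {"hand": -1, "x": 0, "y": 0, "z": 0, "yaw": 0}, {"hand": -1, "x": 0, "y": 0, "z": 0, "yaw": 0}, {"hand": -1, "x": 0, "y": 0, "z": 0, "yaw": 0}, {"hand": -1, "x": 0, "y": 0, "z": 0, "yaw": 0}], newtons=20)

```text
clock: 2.9
eef_pos: [479.5, 404.8, 18.0]
eef_rot: [3.141, -0.001, 1.551]
wrist_force: [-0.0, -0.2, -0.6]
finger_gap: 57.5
finger_force: 0.0
```

arm_command(targets=[{"hand": -1, "x": 0, "y": 0, "z": 0, "yaw": 0}, {"hand": -1, "x": 0, "y": 0, "z": 0, "yaw": 0}, {"hand": -1, "x": 0, "y": 0, "z": 0, "yaw": 0}, {"hand": -1, "x": 0, "y": 0, "z": 0, "yaw": 0}, {"hand": -1, "x": 0, "y": 0, "z": 0, "yaw": 0}])

```text
clock: 3.4
eef_pos: [479.5, 404.6, 17.5]
eef_rot: [3.141, -0.0, 1.551]
wrist_force: [1.3, -0.6, 1.6]
finger_gap: 41.6
finger_force: 17.9
```

```bash
python3 go.py 443.1 -216.5 80 1.55;python3 go.py 443.1 -216.5 80 1.55
```

```text
after turn [-0.6217 -0.0234 -0.0625]
now [-0.6217 -0.0239 -0.0625]
turn 0.001 t 3.4 [479.5 404.6  17.5] 41.6
after turn [-0.6217 -0.0234 -0.0625]
now [-0.6217 -0.0239 -0.0625]
turn 0.001 t 3.4 [479.5 404.6  17.5] 41.6
```

```bash
python3 - <<'E'
from h import *
T=[]
for n in C:
    im=camera(n);c=proj(n,[482,402,50])[0];f=4;A=np.array([[f,0,200-f*c[0]],[0,f,200-f*c[1]]],float)
    T.append(cv2.warpAffine(np.ascontiguousarray(im[:,:,::-1]),A,(400,400)))
cv2.imwrite("pics/g1.png",np.hstack(T))
E
```

```text
(no output)
```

View pics/g1.png

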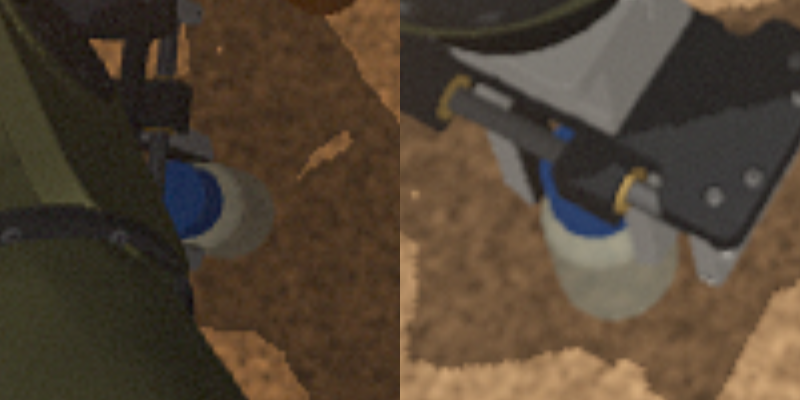

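The top view shows the fingers near column 200 while the bottle body is at 235 (4x zoom), so the fingers sit about 15 mm too far toward +y. I'll release and check the TCP against the cameras.

arm_command(targets=[{"hand": 1, "x": 0, "y": 0, "z": 0, "yaw": 0}, {"hand": 1, "x": 0, "y": 0, "z": 0, "yaw": 0}, {"hand": 1, "x": 0, "y": 0, "z": 0, "yaw": 0}, {"hand": 1, "x": 0, "y": 0, "z": 0, "yaw": 0}, {"hand": 1, "x": 0, "y": 0, "z": 0, "yaw": 0}, {"hand": 1, "x": 0, "y": 0, "z": 0, "yaw": 0}, {"hand": 1, "x": 0, "y": 0, "z": 0, "yaw": 0}, {"hand": 1, "x": 0, "y": 0, "z": 0, "yaw": 0}, {"hand": 1, "x": 0, "y": 0, "z": 0, "yaw": 0}, {"hand": 1, "x": 0, "y": 0, "z": 0, "yaw": 0}])

```text
clock: 4.5
eef_pos: [479.3, 404.6, 17.5]
eef_rot: [3.142, 0.0, 1.551]
wrist_force: [0.4, 0.4, -0.2]
finger_gap: 93.8
finger_force: 0.0
```

```bash
cat > look.py <<'E'
# look.py name x y z zoom: both cameras round a point, with the reported finger tips (yellow) and tgt circles
from h import *;import sys
n0,x,y,z,f=sys.argv[1],*map(float,sys.argv[2:6]);s=manip.read_state();e=np.array(s["eef_pos"]);w=s["eef_rot"][2]
yt=np.array([np.sin(w),-np.cos(w),0]);xt=np.array([np.cos(w),np.sin(w),0]);g=s["finger_gap"]/2;T=[]
for n in C:
    im=camera(n);c=proj(n,[x,y,z])[0];A=np.array([[f,0,200-f*c[0]],[0,f,200-f*c[1]]],float)
    t=cv2.warpAffine(np.ascontiguousarray(im[:,:,::-1]),A,(400,400),flags=cv2.INTER_CUBIC)
    for k in(1,-1):
        q=np.array([e+yt*g*k+xt*8,e+yt*g*k-xt*8,e+yt*(g+12)*k-xt*8,e+yt*(g+12)*k+xt*8])
        cv2.polylines(t,[np.int32(proj(n,q)*f+A[:,2])],True,(0,255,255),1,cv2.LINE_AA)
    T.append(t)
cv2.imwrite(f"pics/{n0}.png",np.hstack(T));print(s["clock"],e.round(1),s["joints"].round(3),round(s["finger_gap"],1))
E
python3 look.py g2 482 402 20 3.5
```

```text
4.5 [479.3 404.6  17.5] [ 0.643  0.624  1.425 -0.     1.092  0.663] 93.8
```

View pics/g2.png

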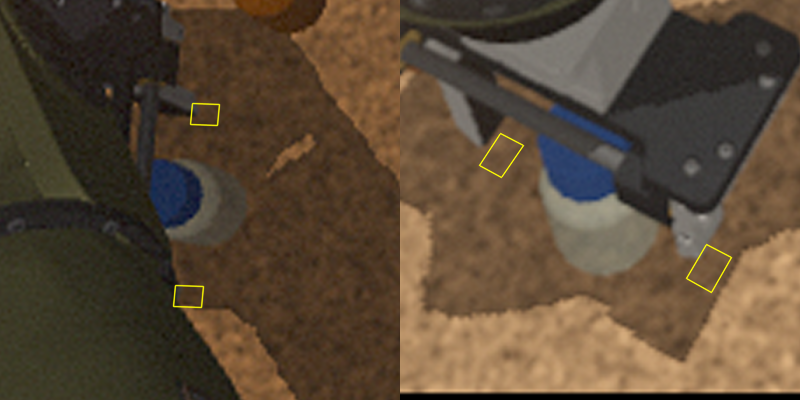

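arm_command(targets=[{"hand": 1, "x": 0, "y": 0, "z": -0.03, "yaw": 0}, {"hand": 1, "x": 0, "y": 0, "z": -0.04, "yaw": 0}, {"hand": 1, "x": 0, "y": 0, "z": -0.03, "yaw": 0}, {"hand": 1, "x": -0.02, "y": 0, "z": 0, "yaw": 0}, {"hand": 1, "x": -0.04, "y": 0, "z": 0, "yaw": 0}, {"hand": 1, "x": -0.02, "y": 0, "z": 0, "yaw": 0}, {"hand": 1, "x": 0, "y": 0, "z": 0, "yaw": 0}, {"hand": 1, "x": 0, "y": 0, "z": 0, "yaw": 0}, {"hand": 1, "x": 0, "y": 0, "z": 0, "yaw": 0}])

```text
clock: 5.5
eef_pos: [477.7, 325.5, 117.4]
eef_rot: [3.141, -0.0, 1.551]
wrist_force: [-0.3, -0.0, -0.2]
finger_gap: 94.2
finger_force: 0.0
```

```bash
python3 look.py g3 480 365 90 3
```

```text
5.5 [477.7 325.5 117.4] [0.535 0.408 1.502 0.    1.231 0.554] 94.2
```

View pics/g3.png

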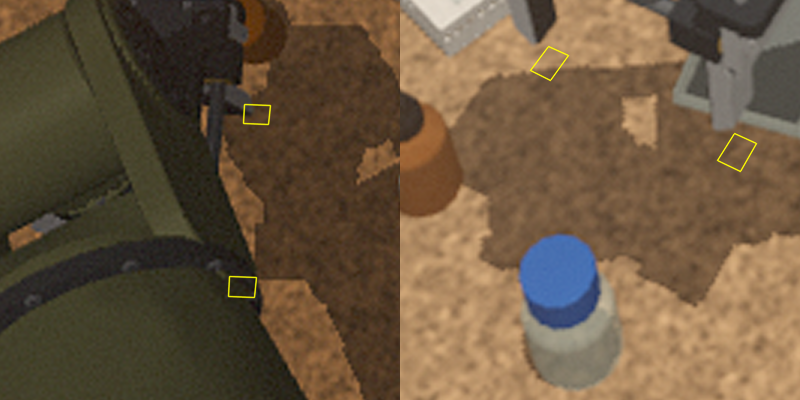

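```bash
python3 - <<'E'
from h import *
for P,m in((np.array([477.7,325.5,117.4]),[("top",-3,-3),("side",-4.3,-8)]),(np.array([479.3,404.6,17.5]),[("top",-3.2,-3.4),("side",-4.9,-3.4)])):
    A=[];b=[]
    for n,u,v in m:
        A+= [np.array([proj(n,P+d)[0]-proj(n,P)[0] for d in np.eye(3)]).T];b+=[u,v]
    A=np.vstack(A);r=np.linalg.lstsq(A,b,rcond=None);print(r[0].round(1),(A@r[0]).round(1))
E
```

```text
[ 4.4  0.3 19.1] [-3.2 -3.5 -3.9 -7.9]
[ 5.4  2.6 12.2] [-3.2 -3.3 -5.  -3.4]
```

arm_command(targets=[{"hand": 1, "x": 0, "y": 0, "z": 0.03, "yaw": 0}, {"hand": 1, "x": 0, "y": 0, "z": 0.04, "yaw": 0}, {"hand": 1, "x": 0, "y": 0, "z": 0.03, "yaw": 0}, {"hand": 1, "x": 0, "y": 0, "z": 0.01, "yaw": 0}, {"hand": 1, "x": 0, "y": 0, "z": 0.004, "yaw": 0}, {"hand": 1, "x": 0, "y": 0, "z": 0, "yaw": 0}, {"hand": 1, "x": 0, "y": 0, "z": 0, "yaw": 0}])

```text
clock: 6.3
eef_pos: [478.5, 325.2, 5.0]
eef_rot: [3.14, -0.001, 1.551]
wrist_force: [0.2, -0.0, 0.0]
finger_gap: 94.1
finger_force: 0.0
```

```bash
python3 look.py g4 480 325 10 3.5
```

```text
6.3 [478.5 325.2   5. ] [ 0.534  0.545  1.588 -0.     1.006  0.553] 94.1
```

View pics/g4.png

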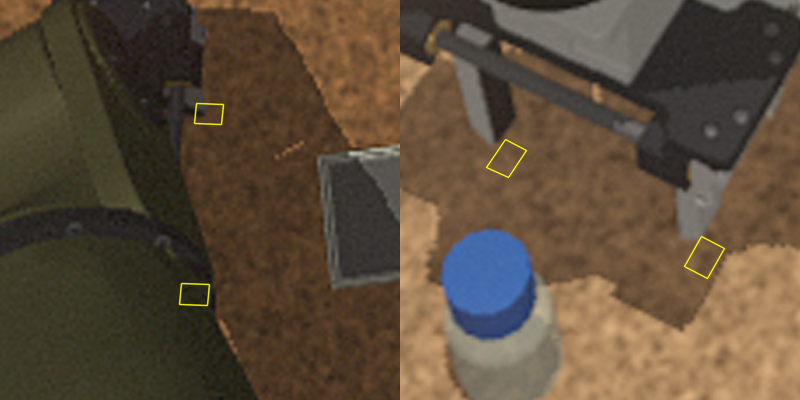

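arm_command(targets=[{"hand": 1, "x": 0, "y": 0, "z": 0.002, "yaw": 0}, {"hand": 1, "x": 0, "y": 0, "z": 0.002, "yaw": 0}, {"hand": 1, "x": 0, "y": 0, "z": 0.002, "yaw": 0}, {"hand": 1, "x": 0, "y": 0, "z": 0, "yaw": 0}])

```text
clock: 6.8
eef_pos: [477.6, 324.5, -2.9]
eef_rot: [-3.141, 0.0, 1.551]
wrist_force: [-0.4, -1.3, 0.2]
finger_gap: 94.1
finger_force: 0.0
```

arm_command(targets=[{"hand": 1, "x": 0, "y": 0, "z": 0.0015, "yaw": 0}, {"hand": 1, "x": 0, "y": 0, "z": 0.0015, "yaw": 0}, {"hand": 1, "x": 0, "y": 0, "z": 0, "yaw": 0}])

```text
clock: 7.1
eef_pos: [477.7, 324.6, -5.8]
eef_rot: [-3.141, 0.0, 1.551]
wrist_force: [-0.3, 0.4, 0.2]
finger_gap: 94.1
finger_force: 0.0
```

arm_command(targets=[{"hand": 1, "x": 0, "y": 0, "z": 0.0015, "yaw": 0}, {"hand": 1, "x": 0, "y": 0, "z": 0.0015, "yaw": 0}, {"hand": 1, "x": 0, "y": 0, "z": 0, "yaw": 0}])

```text
clock: 7.4
eef_pos: [477.6, 324.6, -8.8]
eef_rot: [-3.141, 0.0, 1.551]
wrist_force: [0.5, 0.2, -0.5]
finger_gap: 93.9
finger_force: 0.0
```

arm_command(targets=[{"hand": 1, "x": 0, "y": 0, "z": 0.0015, "yaw": 0}, {"hand": 1, "x": 0, "y": 0, "z": 0.0015, "yaw": 0}, {"hand": 1, "x": 0, "y": 0, "z": 0, "yaw": 0}])

```text
clock: 7.7
eef_pos: [477.6, 324.5, -11.8]
eef_rot: [-3.141, 0.0, 1.551]
wrist_force: [-0.2, 0.6, 0.4]
finger_gap: 93.9
finger_force: 0.0
```

arm_command(targets=[{"hand": 1, "x": 0, "y": 0, "z": 0.001, "yaw": 0}, {"hand": 1, "x": 0, "y": 0, "z": 0.001, "yaw": 0}, {"hand": 1, "x": 0, "y": 0, "z": 0, "yaw": 0}])

```text
clock: 8.0
eef_pos: [477.7, 324.6, -13.7]
eef_rot: [-3.141, 0.0, 1.551]
wrist_force: [-0.0, 0.9, -0.3]
finger_gap: 93.8
finger_force: 0.0
```

arm_command(targets=[{"hand": 1, "x": 0, "y": 0, "z": 0.001, "yaw": 0}, {"hand": 1, "x": 0, "y": 0, "z": 0.001, "yaw": 0}, {"hand": 1, "x": 0, "y": 0, "z": 0, "yaw": 0}])

```text
clock: 8.3
eef_pos: [477.7, 324.6, -15.7]
eef_rot: [-3.141, 0.0, 1.551]
wrist_force: [-0.2, 0.2, -0.4]
finger_gap: 94.1
finger_force: 0.0
```

arm_command(targets=[{"hand": 1, "x": 0, "y": 0, "z": 0.001, "yaw": 0}, {"hand": 1, "x": 0, "y": 0, "z": 0.001, "yaw": 0}, {"hand": 1, "x": 0, "y": 0, "z": 0, "yaw": 0}])

```text
clock: 8.6
eef_pos: [477.7, 324.6, -17.7]
eef_rot: [-3.141, 0.0, 1.551]
wrist_force: [-0.2, -0.0, -1.1]
finger_gap: 93.9
finger_force: 0.0
```

arm_command(targets=[{"hand": 1, "x": 0, "y": 0, "z": 0.001, "yaw": 0}, {"hand": 1, "x": 0, "y": 0, "z": 0.001, "yaw": 0}, {"hand": 1, "x": 0, "y": 0, "z": 0, "yaw": 0}])

```text
clock: 8.9
eef_pos: [477.7, 324.6, -19.7]
eef_rot: [-3.141, 0.0, 1.551]
wrist_force: [-0.7, -0.4, 0.6]
finger_gap: 94.2
finger_force: 0.0
```

```bash
python3 look.py g5 480 325 0 3.5
```

```text
8.9 [477.7 324.6 -19.7] [ 0.533  0.581  1.599 -0.     0.961  0.553] 94.2
```

View pics/g5.png

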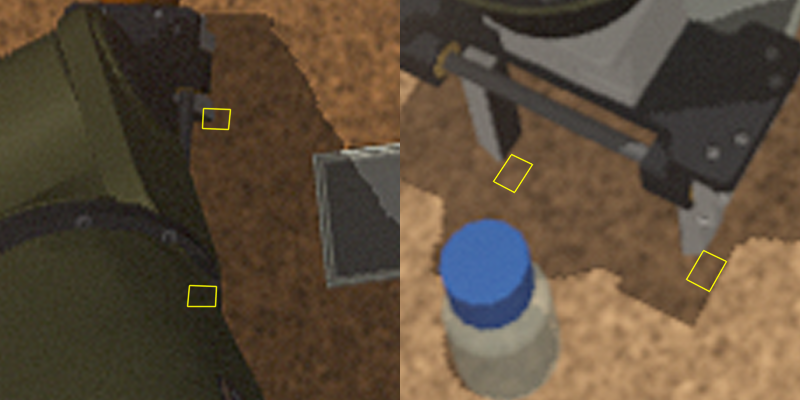

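arm_command(targets=[{"hand": 1, "x": 0, "y": 0, "z": 0.001, "yaw": 0}, {"hand": 1, "x": 0, "y": 0, "z": 0, "yaw": 0}])

```text
clock: 9.2
eef_pos: [477.7, 324.6, -20.7]
eef_rot: [-3.142, 0.0, 1.551]
wrist_force: [0.1, -0.3, -0.8]
finger_gap: 94.1
finger_force: 0.0
```

arm_command(targets=[{"hand": 1, "x": 0, "y": 0, "z": 0.001, "yaw": 0}, {"hand": 1, "x": 0, "y": 0, "z": 0, "yaw": 0}])

```text
clock: 9.4
eef_pos: [477.7, 324.6, -21.7]
eef_rot: [-3.141, 0.0, 1.551]
wrist_force: [0.2, -0.2, -0.2]
finger_gap: 94.2
finger_force: 0.0
```

```bash
python3 - <<'E'
from h import *
P=np.array([477.7,324.6,-19.7]);A=[];b=[]
for n,u,v in[("top",-11/3.5,-10/3.5),("side",-9/3.5,-18/3.5)]:
    A+= [np.array([proj(n,P+d)[0]-proj(n,P)[0] for d in np.eye(3)]).T];b+=[u,v]
A=np.vstack(A);r=np.linalg.lstsq(A,b,rcond=None);print(r[0].round(1),(A@r[0]).round(1),np.round(b,1))
E
```

```text
[ 3.2  1.5 18.6] [-3.  -2.4 -3.  -5.2] [-3.1 -2.9 -2.6 -5.1]
```

arm_command(targets=[{"hand": 1, "x": 0, "y": 0, "z": 0.001, "yaw": 0}, {"hand": 1, "x": 0, "y": 0, "z": 0, "yaw": 0}])

```text
clock: 9.6
eef_pos: [477.7, 324.6, -22.7]
eef_rot: [-3.141, 0.0, 1.551]
wrist_force: [0.3, -0.2, 0.5]
finger_gap: 94.5
finger_force: 0.0
```

arm_command(targets=[{"hand": 1, "x": 0, "y": 0, "z": 0.001, "yaw": 0}, {"hand": 1, "x": 0, "y": 0, "z": 0, "yaw": 0}])

```text
clock: 9.8
eef_pos: [477.7, 324.6, -23.7]
eef_rot: [-3.141, 0.0, 1.551]
wrist_force: [0.5, 0.6, 0.3]
finger_gap: 94.0
finger_force: 0.0
```

arm_command(targets=[{"hand": 1, "x": 0, "y": 0, "z": 0.001, "yaw": 0}, {"hand": 1, "x": 0, "y": 0, "z": 0, "yaw": 0}])

```text
clock: 10.0
eef_pos: [477.7, 324.6, -24.7]
eef_rot: [-3.141, 0.0, 1.551]
wrist_force: [0.2, -0.0, 0.9]
finger_gap: 94.0
finger_force: 0.0
```

arm_command(targets=[{"hand": 1, "x": 0, "y": 0, "z": 0.001, "yaw": 0}, {"hand": 1, "x": 0, "y": 0, "z": 0, "yaw": 0}])

```text
clock: 10.2
eef_pos: [477.7, 324.6, -25.7]
eef_rot: [-3.141, 0.0, 1.551]
wrist_force: [0.1, -0.3, 0.1]
finger_gap: 93.8
finger_force: 0.0
```

arm_command(targets=[{"hand": 1, "x": 0, "y": 0, "z": 0.001, "yaw": 0}, {"hand": 1, "x": 0, "y": 0, "z": 0, "yaw": 0}])

```text
clock: 10.4
eef_pos: [477.7, 324.6, -26.7]
eef_rot: [-3.141, 0.0, 1.551]
wrist_force: [-1.0, -0.0, -0.0]
finger_gap: 94.0
finger_force: 0.0
```

arm_command(targets=[{"hand": 1, "x": 0, "y": 0, "z": 0.001, "yaw": 0}, {"hand": 1, "x": 0, "y": 0, "z": 0, "yaw": 0}])

```text
clock: 10.6
eef_pos: [477.7, 324.6, -27.7]
eef_rot: [-3.141, 0.0, 1.551]
wrist_force: [-0.3, 0.7, 0.6]
finger_gap: 93.8
finger_force: 0.0
```

```bash
python3 look.py g6 480 325 0 3.5; python3 - <<'E'
import cv2,numpy as np
from h import *
a=cv2.imread("pics/g5.png");b=cv2.imread("pics/g6.png")
for (x0,y0,x1,y1) in((670,185,735,250),(465,70,525,150)):
    r=cv2.matchTemplate(b[y0-40:y1+60,x0-40:x1+40],a[y0:y1,x0:x1],cv2.TM_CCOEFF_NORMED);_,m,_,l=cv2.minMaxLoc(r);print(m,l[0]-40,l[1]-40)
print((proj("side",[477.7,324.6,-7.])-proj("side",[477.7,324.6,1.]))*3.5)
E
```

```text
10.6 [477.7 324.6 -27.7] [ 0.533  0.594  1.602 -0.     0.946  0.553] 93.8
0.9569623470306396 0 9
0.9846206903457642 2 9
[[1.30980846 8.04932018]]
```

View pics/g6.png

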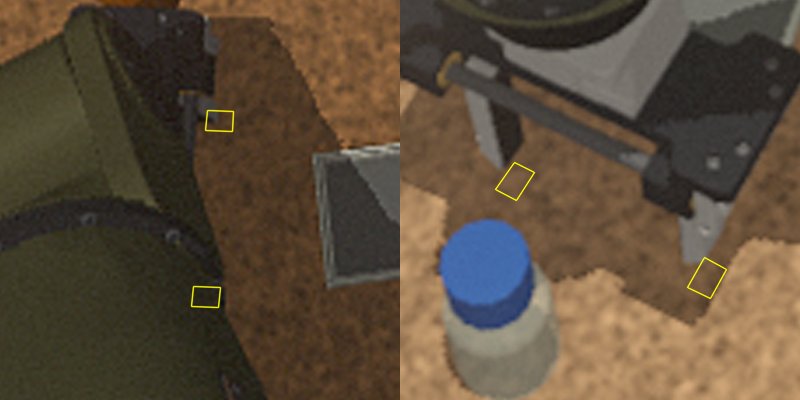

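```bash
python3 - <<'E'
from h import *
for n,x0,pts in(("side",400,[(697,262),(504,163)]),("top",0,[(212,118)])):
    c=proj(n,[480,325,0])[0]
    for z in(0,10,20,30): print(n,z,[back(n,((u-x0-200)/3.5+c[0],(v-200)/3.5+c[1]),z)[:2].round(0).tolist() for u,v in pts])
E
```

```text
side 0 [[426.0, 332.0], [530.0, 329.0]]
side 10 [[423.0, 336.0], [526.0, 333.0]]
side 20 [[421.0, 339.0], [522.0, 337.0]]
side 30 [[418.0, 343.0], [518.0, 341.0]]
top 0 [[529.0, 321.0]]
top 10 [[527.0, 318.0]]
top 20 [[526.0, 315.0]]
top 30 [[525.0, 313.0]]
```

arm_command(targets=[{"hand": 1, "x": 0, "y": 0, "z": 0.001, "yaw": 0}, {"hand": 1, "x": 0, "y": 0, "z": 0, "yaw": 0}])

```text
clock: 10.9
eef_pos: [477.7, 324.6, -28.7]
eef_rot: [-3.141, 0.0, 1.551]
wrist_force: [-0.7, -0.6, 0.7]
finger_gap: 94.2
finger_force: 0.0
```

arm_command(targets=[{"hand": 1, "x": 0, "y": 0, "z": 0.001, "yaw": 0}, {"hand": 1, "x": 0, "y": 0, "z": 0, "yaw": 0}])

```text
clock: 11.1
eef_pos: [477.7, 324.6, -29.7]
eef_rot: [-3.141, 0.0, 1.551]
wrist_force: [0.4, 0.6, 0.4]
finger_gap: 93.8
finger_force: 0.0
```

arm_command(targets=[{"hand": 1, "x": 0, "y": 0, "z": 0.001, "yaw": 0}, {"hand": 1, "x": 0, "y": 0, "z": 0, "yaw": 0}])

```text
clock: 11.3
eef_pos: [477.7, 324.6, -30.7]
eef_rot: [-3.141, 0.0, 1.551]
wrist_force: [-0.1, -0.6, -0.1]
finger_gap: 93.8
finger_force: 0.0
```

arm_command(targets=[{"hand": 1, "x": 0, "y": 0, "z": 0.001, "yaw": 0}, {"hand": 1, "x": 0, "y": 0, "z": 0, "yaw": 0}])

```text
clock: 11.5
eef_pos: [477.7, 324.6, -31.7]
eef_rot: [-3.141, 0.0, 1.551]
wrist_force: [-0.4, 0.3, 0.8]
finger_gap: 94.1
finger_force: 0.0
```

arm_command(targets=[{"hand": 1, "x": 0, "y": 0, "z": 0.001, "yaw": 0}, {"hand": 1, "x": 0, "y": 0, "z": 0, "yaw": 0}])

```text
clock: 11.7
eef_pos: [477.7, 324.6, -32.7]
eef_rot: [-3.141, 0.0, 1.551]
wrist_force: [-0.3, -0.6, 0.9]
finger_gap: 93.8
finger_force: 0.0
```

arm_command(targets=[{"hand": 1, "x": 0, "y": 0, "z": 0.001, "yaw": 0}, {"hand": 1, "x": 0, "y": 0, "z": 0, "yaw": 0}])

```text
clock: 11.9
eef_pos: [477.7, 324.6, -33.7]
eef_rot: [-3.141, 0.0, 1.551]
wrist_force: [0.3, 0.0, 0.7]
finger_gap: 94.0
finger_force: 0.0
```

arm_command(targets=[{"hand": 1, "x": 0, "y": 0, "z": 0.001, "yaw": 0}, {"hand": 1, "x": 0, "y": 0, "z": 0, "yaw": 0}])

```text
clock: 12.1
eef_pos: [477.8, 324.6, -34.6]
eef_rot: [3.142, -0.0, 1.551]
wrist_force: [0.6, -0.4, -0.1]
finger_gap: 93.7
finger_force: 0.0
```

arm_command(targets=[{"hand": 1, "x": 0, "y": 0, "z": 0.001, "yaw": 0}, {"hand": 1, "x": 0, "y": 0, "z": 0, "yaw": 0}])

```text
clock: 12.3
eef_pos: [477.8, 324.7, -34.8]
eef_rot: [3.141, -0.0, 1.551]
wrist_force: [-5.1, -2.7, 10.2]
finger_gap: 94.2
finger_force: 5.3
```

```bash
python3 look.py g7 480 325 0 3.5; python3 - <<'E'
import cv2,numpy as np
a=cv2.imread("pics/g6.png");b=cv2.imread("pics/g7.png")
for (x0,y0,x1,y1) in((670,190,735,260),(465,80,525,160)):
    r=cv2.matchTemplate(b[y0-40:y1+60,x0-40:x1+40],a[y0:y1,x0:x1],cv2.TM_CCOEFF_NORMED);_,m,_,l=cv2.minMaxLoc(r);print(m,l[0]-40,l[1]-40)
E
```

```text
12.3 [477.8 324.7 -34.8] [0.533 0.605 1.603 0.    0.933 0.553] 94.2
0.9579099416732788 0 7
0.9817140698432922 2 9
```

```bash
python3 - <<'E'
from h import *
for nm,ctr,f,pts,zr in(("g3",[480,365,90],3,[(722,128),(536,40)],117.4),("g2",[482,402,20],3.5,[(688,256),(486,145)],17.5),("g4",[480,325,10],3.5,[(695,240),(496,143)],5),("g6",[480,325,0],3.5,[(697,262),(504,164)],-27.7)):
    c=proj("side",ctr)[0]
    for e in(0,20,35,50): print(nm,e,[back("side",((u-600)/f+c[0],(v-200)/f+c[1]),zr+e)[:2].round(0).tolist() for u,v in pts])
E
```

```text
g3 0 [[437.0, 319.0], [544.0, 316.0]]
g3 20 [[431.0, 328.0], [535.0, 326.0]]
g3 35 [[426.0, 336.0], [527.0, 333.0]]
g3 50 [[421.0, 343.0], [520.0, 340.0]]
g2 0 [[437.0, 405.0], [541.0, 403.0]]
g2 20 [[431.0, 411.0], [533.0, 409.0]]
g2 35 [[427.0, 416.0], [527.0, 413.0]]
g2 50 [[423.0, 420.0], [520.0, 418.0]]
g4 0 [[433.0, 321.0], [541.0, 320.0]]
g4 20 [[428.0, 329.0], [532.0, 328.0]]
g4 35 [[424.0, 335.0], [526.0, 334.0]]
g4 50 [[420.0, 341.0], [520.0, 340.0]]
g6 0 [[433.0, 321.0], [540.0, 318.0]]
g6 20 [[428.0, 329.0], [533.0, 326.0]]
g6 35 [[424.0, 335.0], [527.0, 332.0]]
g6 50 [[420.0, 340.0], [521.0, 338.0]]
```

Contact with the bench comes at a reported z of -34.7. The true tip height is therefore the reported z plus 35, while x and y agree with the cameras. Next I'll check whether the screw bottle moved.

arm_command(targets=[{"hand": 1, "x": 0, "y": 0, "z": -0.03, "yaw": 0}, {"hand": 1, "x": 0, "y": 0, "z": -0.04, "yaw": 0}, {"hand": 1, "x": 0, "y": 0, "z": -0.04, "yaw": 0}, {"hand": 1, "x": 0, "y": 0, "z": 0, "yaw": 0}, {"hand": 1, "x": 0, "y": 0, "z": 0, "yaw": 0}])

```text
clock: 12.9
eef_pos: [477.9, 324.7, 74.7]
eef_rot: [3.141, -0.001, 1.551]
wrist_force: [-0.4, 0.6, -1.0]
finger_gap: 94.3
finger_force: 0.0
```

```bash
python3 - <<'E'
from h import *
import json
a=cv2.imread("pics/side0.png");b=np.ascontiguousarray(camera("side")[:,:,::-1])
r=cv2.matchTemplate(b[370:470,210:290],a[390:440,230:268],cv2.TM_CCOEFF_NORMED);_,m,_,l=cv2.minMaxLoc(r);print(m,l[0]-20,l[1]-20)
def cen(i):
    h=i.astype(int);k=((h[...,0]>h[...,2]+50)&(h[...,0]>90));k[:380]=0;k[:,300:]=0;return np.argwhere(k).mean(0)[::-1],k.sum()
d=cen(b)[0]-cen(a)[0];print(cen(a),cen(b),back("side",[246,405]+d,90)-back("side",[246,405],90))
E
python3 go.py 482.4 402.2 75 1.55
```

```text
0.8048588633537292 1 0
(array([244.8649789 , 405.69831224]), np.int64(474)) (array([246.99050633, 408.80379747]), np.int64(632)) [-5.08820908e+00  2.49725050e+00 -1.13686838e-13]
after turn [ 0.0779  0.0034 -0.0014]
now [ 0.0779  0.0035 -0.0014]
turn 0.001 t 12.95 [477.3 324.4  73.6] 93.9
```

arm_command(targets=[{"hand": 1, "x": 0.038, "y": 0.002, "z": 0, "yaw": 0}, {"hand": 1, "x": 0.04, "y": 0, "z": 0, "yaw": 0}, {"hand": 1, "x": 0, "y": 0, "z": 0, "yaw": 0}, {"hand": 1, "x": 0, "y": 0, "z": 0.03, "yaw": 0}, {"hand": 1, "x": 0, "y": 0, "z": 0.03, "yaw": 0}, {"hand": 1, "x": 0, "y": 0, "z": 0.03, "yaw": 0}, {"hand": 1, "x": 0, "y": 0, "z": 0.004, "yaw": 0}, {"hand": 0, "x": 0, "y": 0, "z": 0, "yaw": 0}, {"hand": -1, "x": 0, "y": 0, "z": 0, "yaw": 0}, {"hand": -1, "x": 0, "y": 0, "z": 0, "yaw": 0}], newtons=20)

```text
clock: 13.95
eef_pos: [482.0, 403.0, -18.0]
eef_rot: [3.14, -0.001, 1.551]
wrist_force: [0.5, -0.3, -0.2]
finger_gap: 73.4
finger_force: 0.0
```

arm_command(targets=[{"hand": -1, "x": 0, "y": 0, "z": 0, "yaw": 0}, {"hand": -1, "x": 0, "y": 0, "z": 0, "yaw": 0}, {"hand": -1, "x": 0, "y": 0, "z": 0, "yaw": 0}, {"hand": -1, "x": 0, "y": 0, "z": 0, "yaw": 0}, {"hand": -1, "x": 0, "y": 0, "z": 0, "yaw": 0}, {"hand": -1, "x": 0, "y": 0, "z": 0, "yaw": 0}])

```text
clock: 14.55
eef_pos: [481.3, 402.6, -19.3]
eef_rot: [3.142, -0.0, 1.551]
wrist_force: [-1.9, -0.5, 4.3]
finger_gap: 46.0
finger_force: 20.0
```

```bash
python3 go.py 443.1 -216.5 10 1.55
```

```text
after turn [-0.6198 -0.0253 -0.0293]
now [-0.6198 -0.0258 -0.0293]
turn 0.001 t 14.55 [481.3 402.6 -19.3] 46.0
```

arm_command(targets=[{"hand": -1, "x": 0, "y": 0, "z": -0.01, "yaw": 0}, {"hand": -1, "x": 0, "y": 0, "z": -0.02, "yaw": 0}, {"hand": -1, "x": -0.02, "y": 0, "z": -0.02, "yaw": 0}, {"hand": -1, "x": -0.04, "y": -0.002, "z": 0, "yaw": 0}, {"hand": -1, "x": -0.045, "y": -0.002, "z": 0, "yaw": 0}, {"hand": -1, "x": -0.045, "y": -0.002, "z": 0, "yaw": 0}, {"hand": -1, "x": -0.045, "y": -0.002, "z": 0, "yaw": 0}, {"hand": -1, "x": -0.045, "y": -0.002, "z": 0, "yaw": 0}, {"hand": -1, "x": -0.045, "y": -0.002, "z": 0, "yaw": 0}, {"hand": -1, "x": -0.045, "y": -0.002, "z": 0, "yaw": 0}])

```text
clock: 15.55
eef_pos: [460.5, 71.2, 31.1]
eef_rot: [3.141, -0.0, 1.551]
wrist_force: [1.2, -0.9, -0.2]
finger_gap: 45.7
finger_force: 20.0
```

arm_command(targets=[{"hand": -1, "x": -0.045, "y": -0.002, "z": 0, "yaw": 0}, {"hand": -1, "x": -0.045, "y": -0.002, "z": 0, "yaw": 0}, {"hand": -1, "x": -0.045, "y": -0.002, "z": 0, "yaw": 0}, {"hand": -1, "x": -0.045, "y": -0.002, "z": 0, "yaw": 0}, {"hand": -1, "x": -0.045, "y": -0.002, "z": 0, "yaw": 0}, {"hand": -1, "x": -0.04, "y": -0.002, "z": 0, "yaw": 0}, {"hand": -1, "x": -0.02, "y": 0, "z": 0, "yaw": 0}, {"hand": -1, "x": 0, "y": 0, "z": 0, "yaw": 0}, {"hand": -1, "x": 0, "y": 0, "z": 0, "yaw": 0}])

```text
clock: 16.45
eef_pos: [442.9, -211.6, 30.6]
eef_rot: [-3.142, -0.0, 1.55]
wrist_force: [-0.2, 0.6, -1.0]
finger_gap: 45.9
finger_force: 20.0
```

```bash
python3 go.py 443.1 -216.5 -16 1.55
```

```text
after turn [-0.0049  0.0003  0.0466]
now [-0.0049  0.0003  0.0466]
turn 0.0 t 16.45 [ 442.9 -211.6   30.6] 45.9
```

arm_command(targets=[{"hand": -1, "x": -0.005, "y": 0, "z": 0.02, "yaw": 0}, {"hand": -1, "x": 0, "y": 0, "z": 0.015, "yaw": 0}, {"hand": -1, "x": 0, "y": 0, "z": 0.006, "yaw": 0}, {"hand": -1, "x": 0, "y": 0, "z": 0.002, "yaw": 0}, {"hand": -1, "x": 0, "y": 0, "z": 0, "yaw": 0}, {"hand": -1, "x": 0, "y": 0, "z": 0, "yaw": 0}])

```text
clock: 17.05
eef_pos: [443.3, -216.7, -11.9]
eef_rot: [3.141, 0.0, 1.551]
wrist_force: [-0.6, -0.9, -1.4]
finger_gap: 45.5
finger_force: 20.0
```

arm_command(targets=[{"hand": -1, "x": 0, "y": 0, "z": 0.001, "yaw": 0}, {"hand": -1, "x": 0, "y": 0, "z": 0.001, "yaw": 0}, {"hand": -1, "x": 0, "y": 0, "z": 0, "yaw": 0}])

```text
clock: 17.35
eef_pos: [442.9, -216.8, -14.5]
eef_rot: [3.142, 0.0, 1.551]
wrist_force: [0.1, -0.0, -1.2]
finger_gap: 45.7
finger_force: 20.0
```

arm_command(targets=[{"hand": -1, "x": 0, "y": 0, "z": 0.001, "yaw": 0}, {"hand": -1, "x": 0, "y": 0, "z": 0, "yaw": 0}])

```text
clock: 17.55
eef_pos: [442.9, -216.8, -15.6]
eef_rot: [-3.142, -0.0, 1.551]
wrist_force: [0.2, 0.0, -0.5]
finger_gap: 45.8
finger_force: 20.0
```

arm_command(targets=[{"hand": -1, "x": 0, "y": 0, "z": 0.001, "yaw": 0}, {"hand": -1, "x": 0, "y": 0, "z": 0, "yaw": 0}])

```text
clock: 17.75
eef_pos: [443.0, -216.9, -16.3]
eef_rot: [3.141, 0.0, 1.551]
wrist_force: [-0.8, 0.9, 2.9]
finger_gap: 45.5
finger_force: 20.0
```

The bottle touched the floor at exactly -16.3, so the offset holds here too. Release and go for the petri dish.

arm_command(targets=[{"hand": 0.2, "x": 0, "y": 0, "z": 0, "yaw": 0}, {"hand": 0.2, "x": 0, "y": 0, "z": 0, "yaw": 0}, {"hand": 0.5, "x": 0, "y": 0, "z": 0, "yaw": 0}, {"hand": 0.5, "x": 0, "y": 0, "z": 0, "yaw": 0}, {"hand": 0.5, "x": 0, "y": 0, "z": 0, "yaw": 0}, {"hand": 0.5, "x": 0, "y": 0, "z": -0.02, "yaw": 0}, {"hand": 0.5, "x": 0, "y": 0, "z": -0.04, "yaw": 0}, {"hand": 1, "x": 0, "y": 0, "z": -0.04, "yaw": 0}, {"hand": 1, "x": 0, "y": 0, "z": -0.01, "yaw": 0}, {"hand": 1, "x": 0, "y": 0, "z": 0, "yaw": 0}])

```text
clock: 18.75
eef_pos: [443.6, -217.2, 94.7]
eef_rot: [3.139, 0.001, 1.551]
wrist_force: [-0.5, -0.6, -0.3]
finger_gap: 91.0
finger_force: 0.0
```

```bash
python3 go.py 608 120.6 95 1.55
```

```text
after turn [ 3.411e-01  1.574e-01 -3.000e-04]
now [ 3.410e-01  1.576e-01 -3.000e-04]
turn 0.001 t 18.75 [ 443.6 -217.2   94.7] 91.0
```

arm_command(targets=[{"hand": 1, "x": 0.041, "y": 0.017, "z": 0, "yaw": 0}, {"hand": 1, "x": 0.042, "y": 0.02, "z": 0, "yaw": 0}, {"hand": 1, "x": 0.043, "y": 0.02, "z": 0, "yaw": 0}, {"hand": 1, "x": 0.043, "y": 0.02, "z": 0, "yaw": 0}, {"hand": 1, "x": 0.043, "y": 0.02, "z": 0, "yaw": 0}, {"hand": 1, "x": 0.043, "y": 0.02, "z": 0, "yaw": 0}, {"hand": 1, "x": 0.043, "y": 0.02, "z": 0, "yaw": 0}, {"hand": 1, "x": 0.043, "y": 0.02, "z": 0.03, "yaw": 0}, {"hand": 1, "x": 0, "y": 0, "z": 0.04, "yaw": 0}, {"hand": 1, "x": 0, "y": 0, "z": 0, "yaw": 0}])

```text
clock: 19.75
eef_pos: [600.4, 116.7, 19.5]
eef_rot: [-3.13, 0.002, 1.552]
wrist_force: [-0.5, -0.7, -0.3]
finger_gap: 93.9
finger_force: 0.0
```

arm_command(targets=[{"hand": 1, "x": 0, "y": 0, "z": 0, "yaw": 0}])

```text
clock: 19.85
eef_pos: [603.6, 115.8, 25.8]
eef_rot: [-3.139, 0.001, 1.55]
wrist_force: [0.1, -0.4, 1.0]
finger_gap: 94.0
finger_force: 0.0
```

```bash
python3 go.py 608 120.6 -27 1.55
```

```text
after turn [0.0049 0.0043 0.0528]
now [0.0049 0.0043 0.0528]
turn 0.0 t 19.85 [603.6 115.8  25.8] 94.0
```

arm_command(targets=[{"hand": 1, "x": 0.005, "y": 0.004, "z": 0.02, "yaw": 0}, {"hand": 1, "x": 0, "y": 0, "z": 0.02, "yaw": 0}, {"hand": 1, "x": 0, "y": 0, "z": 0.009, "yaw": 0}, {"hand": 1, "x": 0, "y": 0, "z": 0.002, "yaw": 0}, {"hand": 1, "x": 0, "y": 0, "z": 0, "yaw": 0}, {"hand": 1, "x": 0, "y": 0, "z": 0, "yaw": 0}])

```text
clock: 20.45
eef_pos: [609.2, 121.2, -22.9]
eef_rot: [3.14, -0.0, 1.551]
wrist_force: [0.0, 0.3, -0.6]
finger_gap: 93.8
finger_force: 0.0
```

arm_command(targets=[{"hand": 0, "x": 0, "y": 0, "z": 0, "yaw": 0}, {"hand": 0, "x": 0, "y": 0, "z": 0, "yaw": 0}, {"hand": -1, "x": 0, "y": 0, "z": 0, "yaw": 0}, {"hand": -1, "x": 0, "y": 0, "z": 0, "yaw": 0}, {"hand": -1, "x": 0, "y": 0, "z": 0, "yaw": 0}, {"hand": -1, "x": 0, "y": 0, "z": 0, "yaw": 0}, {"hand": -1, "x": 0, "y": 0, "z": 0, "yaw": 0}, {"hand": -1, "x": 0, "y": 0, "z": 0, "yaw": 0}], newtons=10)

```text
clock: 21.25
eef_pos: [608.6, 121.3, -24.2]
eef_rot: [3.142, -0.0, 1.551]
wrist_force: [-0.2, 0.1, 0.5]
finger_gap: 59.4
finger_force: 10.0
```

```bash
python3 go.py 444.7 -138.5 20 1.55
```

```text
after turn [-0.2632 -0.1584 -0.0442]
now [-0.263  -0.1587 -0.0442]
turn 0.001 t 21.25 [608.6 121.3 -24.2] 59.4
```

arm_command(targets=[{"hand": -1, "x": 0, "y": 0, "z": -0.01, "yaw": 0}, {"hand": -1, "x": 0, "y": 0, "z": -0.02, "yaw": 0}, {"hand": -1, "x": -0.018, "y": -0.012, "z": -0.01, "yaw": 0}, {"hand": -1, "x": -0.035, "y": -0.021, "z": 0, "yaw": 0}, {"hand": -1, "x": -0.035, "y": -0.021, "z": 0, "yaw": 0}, {"hand": -1, "x": -0.035, "y": -0.021, "z": 0, "yaw": 0}, {"hand": -1, "x": -0.035, "y": -0.021, "z": 0, "yaw": 0}, {"hand": -1, "x": -0.035, "y": -0.021, "z": 0, "yaw": 0}, {"hand": -1, "x": -0.035, "y": -0.021, "z": 0, "yaw": 0}, {"hand": -1, "x": -0.035, "y": -0.02, "z": 0, "yaw": 0}])

```text
clock: 22.25
eef_pos: [444.4, -139.7, 16.5]
eef_rot: [3.141, 0.0, 1.551]
wrist_force: [1.0, -0.3, 0.2]
finger_gap: 59.6
finger_force: 10.0
```

arm_command(targets=[{"hand": -1, "x": 0, "y": 0, "z": 0, "yaw": 0}, {"hand": -1, "x": 0, "y": 0, "z": 0, "yaw": 0}, {"hand": -1, "x": 0, "y": 0, "z": 0, "yaw": 0}])

```text
clock: 22.55
eef_pos: [445.9, -137.9, 16.1]
eef_rot: [3.141, 0.0, 1.551]
wrist_force: [0.5, 0.0, -0.5]
finger_gap: 59.8
finger_force: 10.0
```

```bash
python3 go.py 444.7 -138.5 -21.2 1.55
```

```text
after turn [-0.0006 -0.0012  0.0373]
now [-0.0006 -0.0012  0.0373]
turn 0.001 t 22.55 [ 445.9 -137.9   16.1] 59.8
```

arm_command(targets=[{"hand": -1, "x": 0, "y": -0.001, "z": 0.015, "yaw": 0}, {"hand": -1, "x": 0, "y": 0, "z": 0.015, "yaw": 0}, {"hand": -1, "x": 0, "y": 0, "z": 0.005, "yaw": 0}, {"hand": -1, "x": 0, "y": 0, "z": 0, "yaw": 0}, {"hand": -1, "x": 0, "y": 0, "z": 0, "yaw": 0}])

```text
clock: 23.05
eef_pos: [444.8, -138.2, -18.8]
eef_rot: [3.141, 0.0, 1.551]
wrist_force: [-0.3, 0.0, 0.5]
finger_gap: 59.5
finger_force: 10.0
```

arm_command(targets=[{"hand": -1, "x": 0, "y": 0, "z": 0.001, "yaw": 0}, {"hand": -1, "x": 0, "y": 0, "z": 0, "yaw": 0}, {"hand": -1, "x": 0, "y": 0, "z": 0, "yaw": 0}])

```text
clock: 23.35
eef_pos: [444.5, -138.5, -20.0]
eef_rot: [3.141, 0.0, 1.551]
wrist_force: [0.1, 0.2, -0.0]
finger_gap: 59.3
finger_force: 10.0
```

arm_command(targets=[{"hand": -1, "x": 0, "y": 0, "z": 0.001, "yaw": 0}, {"hand": -1, "x": 0, "y": 0, "z": 0, "yaw": 0}])

```text
clock: 23.55
eef_pos: [444.3, -138.5, -21.3]
eef_rot: [3.141, 0.0, 1.551]
wrist_force: [-0.0, -0.2, -0.1]
finger_gap: 59.9
finger_force: 10.0
```

arm_command(targets=[{"hand": 0.4, "x": 0, "y": 0, "z": 0, "yaw": 0}, {"hand": 0.4, "x": 0, "y": 0, "z": 0, "yaw": 0}, {"hand": 0.7, "x": 0, "y": 0, "z": 0, "yaw": 0}, {"hand": 0.7, "x": 0, "y": 0, "z": 0, "yaw": 0}, {"hand": 0.7, "x": 0, "y": 0, "z": 0, "yaw": 0}, {"hand": 0.7, "x": 0, "y": 0, "z": -0.02, "yaw": 0}, {"hand": 0.7, "x": 0, "y": 0, "z": -0.04, "yaw": 0}, {"hand": 1, "x": 0, "y": 0, "z": -0.045, "yaw": 0}, {"hand": 1, "x": 0, "y": 0, "z": -0.01, "yaw": 0}, {"hand": 1, "x": 0, "y": 0, "z": 0, "yaw": 0}])

```text
clock: 24.55
eef_pos: [445.0, -138.8, 94.9]
eef_rot: [3.139, 0.001, 1.551]
wrist_force: [0.1, 0.6, 0.0]
finger_gap: 94.0
finger_force: 0.0
```

```bash
python3 go.py 604.6 362.2 92 1.72
```

```text
after turn [0.4717 0.2323 0.0029]
now [0.5041 0.1495 0.0029]
turn -0.169 t 24.55 [ 445.  -138.8   94.9] 94.0
```

arm_command(targets=[{"hand": 1, "x": 0, "y": 0, "z": 0, "yaw": -0.085}, {"hand": 1, "x": 0, "y": 0, "z": 0, "yaw": -0.085}, {"hand": 1, "x": 0.043, "y": 0.021, "z": 0, "yaw": 0}, {"hand": 1, "x": 0.043, "y": 0.021, "z": 0, "yaw": 0}, {"hand": 1, "x": 0.043, "y": 0.021, "z": 0, "yaw": 0}, {"hand": 1, "x": 0.043, "y": 0.021, "z": 0, "yaw": 0}, {"hand": 1, "x": 0.043, "y": 0.021, "z": 0, "yaw": 0}, {"hand": 1, "x": 0.043, "y": 0.021, "z": 0, "yaw": 0}, {"hand": 1, "x": 0.043, "y": 0.021, "z": 0, "yaw": 0}, {"hand": 1, "x": 0.043, "y": 0.021, "z": 0, "yaw": 0}])

```text
clock: 25.55
eef_pos: [558.4, 228.6, 91.2]
eef_rot: [-3.139, 0.001, 1.721]
wrist_force: [0.5, -0.5, 0.7]
finger_gap: 94.3
finger_force: 0.0
```

arm_command(targets=[{"hand": 1, "x": 0.043, "y": 0.021, "z": 0, "yaw": 0}, {"hand": 1, "x": 0.043, "y": 0.021, "z": 0, "yaw": 0}, {"hand": 1, "x": 0.04, "y": 0.021, "z": 0, "yaw": 0}, {"hand": 1, "x": 0, "y": 0, "z": 0, "yaw": 0}, {"hand": 1, "x": 0, "y": 0, "z": 0, "yaw": 0}, {"hand": 1, "x": 0, "y": 0, "z": 0, "yaw": 0}])

```text
clock: 26.15
eef_pos: [602.1, 359.6, 92.3]
eef_rot: [-3.14, 0.001, 1.72]
wrist_force: [1.0, -0.6, 0.1]
finger_gap: 94.1
finger_force: 0.0
```

```bash
python3 go.py 604.6 362.2 -20 1.72
```

```text
after turn [0.0022 0.0029 0.1123]
now [0.0022 0.0029 0.1123]
turn 0.0 t 26.15 [602.1 359.6  92.3] 94.1
```

arm_command(targets=[{"hand": 1, "x": 0.002, "y": 0.003, "z": 0.03, "yaw": 0}, {"hand": 1, "x": 0, "y": 0, "z": 0.04, "yaw": 0}, {"hand": 1, "x": 0, "y": 0, "z": 0.03, "yaw": 0}, {"hand": 1, "x": 0, "y": 0, "z": 0.012, "yaw": 0}, {"hand": 1, "x": 0, "y": 0, "z": 0, "yaw": 0}, {"hand": 0, "x": 0, "y": 0, "z": 0, "yaw": 0}, {"hand": 0, "x": 0, "y": 0, "z": 0, "yaw": 0}, {"hand": -1, "x": 0, "y": 0, "z": 0, "yaw": 0}, {"hand": -1, "x": 0, "y": 0, "z": 0, "yaw": 0}, {"hand": -1, "x": 0, "y": 0, "z": 0, "yaw": 0}], newtons=20)

```text
clock: 27.15
eef_pos: [605.3, 363.3, -17.8]
eef_rot: [3.141, -0.0, 1.721]
wrist_force: [-0.0, -0.8, 0.9]
finger_gap: 57.4
finger_force: 0.0
```

arm_command(targets=[{"hand": -1, "x": 0, "y": 0, "z": 0, "yaw": 0}, {"hand": -1, "x": 0, "y": 0, "z": 0, "yaw": 0}, {"hand": -1, "x": 0, "y": 0, "z": 0, "yaw": 0}, {"hand": -1, "x": 0, "y": 0, "z": 0, "yaw": 0}, {"hand": -1, "x": 0, "y": 0, "z": 0, "yaw": 0}, {"hand": -1, "x": 0, "y": 0, "z": 0, "yaw": 0}])

```text
clock: 27.75
eef_pos: [605.1, 363.2, -18.3]
eef_rot: [-3.142, -0.0, 1.721]
wrist_force: [-1.0, -0.3, 1.4]
finger_gap: 41.3
finger_force: 20.0
```

```bash
python3 go.py 500.3 42 20 1.72
```

```text
after turn [-0.3021 -0.1514 -0.0383]
now [-0.3019 -0.1516 -0.0383]
turn 0.001 t 27.75 [605.1 363.2 -18.3] 41.3
```

arm_command(targets=[{"hand": -1, "x": 0, "y": 0, "z": -0.01, "yaw": 0}, {"hand": -1, "x": 0, "y": 0, "z": -0.03, "yaw": 0}, {"hand": -1, "x": -0.018, "y": -0.009, "z": -0.01, "yaw": 0}, {"hand": -1, "x": -0.038, "y": -0.019, "z": 0, "yaw": 0}, {"hand": -1, "x": -0.038, "y": -0.019, "z": 0, "yaw": 0}, {"hand": -1, "x": -0.038, "y": -0.019, "z": 0, "yaw": 0}, {"hand": -1, "x": -0.038, "y": -0.019, "z": 0, "yaw": 0}, {"hand": -1, "x": -0.038, "y": -0.019, "z": 0, "yaw": 0}, {"hand": -1, "x": -0.038, "y": -0.019, "z": 0, "yaw": 0}, {"hand": -1, "x": -0.038, "y": -0.019, "z": 0, "yaw": 0}])

```text
clock: 28.75
eef_pos: [506.7, 59.7, 32.5]
eef_rot: [3.141, 0.0, 1.721]
wrist_force: [0.2, -0.1, -0.6]
finger_gap: 41.3
finger_force: 20.0
```

arm_command(targets=[{"hand": -1, "x": -0.018, "y": -0.009, "z": 0, "yaw": 0}, {"hand": -1, "x": 0, "y": 0, "z": 0, "yaw": 0}, {"hand": -1, "x": 0, "y": 0, "z": 0, "yaw": 0}, {"hand": -1, "x": 0, "y": 0, "z": 0, "yaw": 0}])

```text
clock: 29.15
eef_pos: [501.4, 42.8, 32.0]
eef_rot: [3.141, -0.0, 1.722]
wrist_force: [-0.5, 0.5, -0.7]
finger_gap: 41.3
finger_force: 20.0
```

```bash
python3 go.py 500.3 42 -15.3 1.72
```

```text
after turn [-0.0007 -0.0012  0.0473]
now [-0.0007 -0.0012  0.0473]
turn 0.002 t 29.15 [501.4  42.8  32. ] 41.3
```

arm_command(targets=[{"hand": -1, "x": -0.001, "y": -0.001, "z": 0.02, "yaw": 0}, {"hand": -1, "x": 0, "y": 0, "z": 0.018, "yaw": 0}, {"hand": -1, "x": 0, "y": 0, "z": 0.006, "yaw": 0}, {"hand": -1, "x": 0, "y": 0, "z": 0.002, "yaw": 0}, {"hand": -1, "x": 0, "y": 0, "z": 0, "yaw": 0}, {"hand": -1, "x": 0, "y": 0, "z": 0, "yaw": 0}])

```text
clock: 29.75
eef_pos: [500.6, 41.1, -13.6]
eef_rot: [3.14, 0.0, 1.721]
wrist_force: [0.2, -0.2, -1.1]
finger_gap: 41.6
finger_force: 20.0
```

arm_command(targets=[{"hand": -1, "x": 0, "y": 0, "z": 0.001, "yaw": 0}, {"hand": -1, "x": 0, "y": 0, "z": 0, "yaw": 0}, {"hand": -1, "x": 0, "y": 0, "z": 0, "yaw": 0}])

```text
clock: 30.05
eef_pos: [500.2, 40.9, -15.1]
eef_rot: [3.141, 0.0, 1.721]
wrist_force: [-0.2, -0.4, -1.8]
finger_gap: 41.8
finger_force: 20.0
```

arm_command(targets=[{"hand": -1, "x": 0, "y": 0, "z": 0.001, "yaw": 0}, {"hand": -1, "x": 0, "y": 0, "z": 0, "yaw": 0}])

```text
clock: 30.25
eef_pos: [500.3, 40.8, -15.4]
eef_rot: [3.141, 0.0, 1.721]
wrist_force: [-5.7, -0.2, 12.2]
finger_gap: 41.6
finger_force: 20.0
```

arm_command(targets=[{"hand": 0.1, "x": 0, "y": 0, "z": 0, "yaw": 0}, {"hand": 0.1, "x": 0, "y": 0, "z": 0, "yaw": 0}, {"hand": 0.5, "x": 0, "y": 0, "z": 0, "yaw": 0}, {"hand": 0.5, "x": 0, "y": 0, "z": 0, "yaw": 0}, {"hand": 0.5, "x": 0, "y": 0, "z": 0, "yaw": 0}, {"hand": 0.5, "x": 0, "y": 0, "z": -0.02, "yaw": 0}, {"hand": 0.5, "x": 0, "y": 0, "z": -0.04, "yaw": 0}, {"hand": 1, "x": 0, "y": 0, "z": -0.04, "yaw": 0}, {"hand": 1, "x": 0, "y": 0, "z": -0.01, "yaw": 0}, {"hand": 1, "x": 0, "y": 0, "z": 0, "yaw": 0}])

```text
clock: 31.25
eef_pos: [500.9, 40.9, 94.9]
eef_rot: [3.139, 0.0, 1.721]
wrist_force: [0.1, 0.0, 0.2]
finger_gap: 91.1
finger_force: 0.0
```

```bash
python3 go.py 667.2 250.7 60 2.812
```

```text
after turn [-0.0895  0.2524  0.0349]
now [0.1826 0.1958 0.0349]
turn -1.091 t 31.25 [500.9  40.9  94.9] 91.1
```

arm_command(targets=[{"hand": 1, "x": 0, "y": 0, "z": 0, "yaw": -0.14}, {"hand": 1, "x": 0, "y": 0, "z": 0, "yaw": -0.14}, {"hand": 1, "x": 0, "y": 0, "z": 0, "yaw": -0.14}, {"hand": 1, "x": 0, "y": 0, "z": 0, "yaw": -0.14}, {"hand": 1, "x": 0, "y": 0, "z": 0, "yaw": -0.14}, {"hand": 1, "x": 0, "y": 0, "z": 0, "yaw": -0.14}, {"hand": 1, "x": 0, "y": 0, "z": 0, "yaw": -0.14}, {"hand": 1, "x": 0, "y": 0, "z": 0, "yaw": -0.11}])

```text
clock: 32.05
eef_pos: [499.2, 40.8, 91.7]
eef_rot: [-3.141, -0.003, 2.816]
wrist_force: [0.3, -0.4, 0.2]
finger_gap: 94.1
finger_force: 0.0
```

arm_command(targets=[{"hand": 1, "x": -0.015, "y": 0.042, "z": 0, "yaw": 0}, {"hand": 1, "x": -0.015, "y": 0.042, "z": 0, "yaw": 0}, {"hand": 1, "x": -0.015, "y": 0.042, "z": 0, "yaw": 0}, {"hand": 1, "x": -0.015, "y": 0.042, "z": 0, "yaw": 0}, {"hand": 1, "x": -0.015, "y": 0.042, "z": 0.015, "yaw": 0}, {"hand": 1, "x": -0.015, "y": 0.042, "z": 0.02, "yaw": 0}, {"hand": 1, "x": 0, "y": 0, "z": 0, "yaw": 0}, {"hand": 1, "x": 0, "y": 0, "z": 0, "yaw": 0}, {"hand": 1, "x": 0, "y": 0, "z": 0, "yaw": 0}])

```text
clock: 32.95
eef_pos: [666.8, 249.2, 58.6]
eef_rot: [-3.141, -0.0, 2.81]
wrist_force: [0.3, 0.7, 0.1]
finger_gap: 93.9
finger_force: 0.0
```

```bash
python3 go.py 667.2 250.7 -25 2.812
```

```text
after turn [0.0001 0.0015 0.0836]
now [0.0001 0.0015 0.0836]
turn -0.002 t 32.95 [666.8 249.2  58.6] 93.9
```

arm_command(targets=[{"hand": 1, "x": 0, "y": 0.0015, "z": 0.03, "yaw": 0}, {"hand": 1, "x": 0, "y": 0, "z": 0.035, "yaw": 0}, {"hand": 1, "x": 0, "y": 0, "z": 0.015, "yaw": 0}, {"hand": 1, "x": 0, "y": 0, "z": 0.003, "yaw": 0}, {"hand": 1, "x": 0, "y": 0, "z": 0, "yaw": 0}, {"hand": 0.3, "x": 0, "y": 0, "z": 0, "yaw": 0}, {"hand": 0.3, "x": 0, "y": 0, "z": 0, "yaw": 0}, {"hand": -1, "x": 0, "y": 0, "z": 0, "yaw": 0}, {"hand": -1, "x": 0, "y": 0, "z": 0, "yaw": 0}, {"hand": -1, "x": 0, "y": 0, "z": 0, "yaw": 0}], newtons=25)

```text
clock: 33.95
eef_pos: [667.6, 251.4, -24.1]
eef_rot: [3.142, 0.0, 2.811]
wrist_force: [-0.6, -2.4, 0.5]
finger_gap: 57.4
finger_force: 1.4
```

arm_command(targets=[{"hand": -1, "x": 0, "y": 0, "z": 0, "yaw": 0}, {"hand": -1, "x": 0, "y": 0, "z": 0, "yaw": 0}, {"hand": -1, "x": 0, "y": 0, "z": 0, "yaw": 0}, {"hand": -1, "x": 0, "y": 0, "z": 0, "yaw": 0}])

```text
clock: 34.35
eef_pos: [667.6, 251.4, -24.1]
eef_rot: [3.142, 0.0, 2.811]
wrist_force: [-0.6, -0.4, 2.9]
finger_gap: 55.6
finger_force: 25.0
```

```bash
python3 go.py 476.5 199.2 20 1.72
```

```text
after turn [-0.0232 -0.1968 -0.0441]
now [ 0.1638 -0.1115 -0.0441]
turn 1.091 t 34.35 [667.6 251.4 -24.1] 55.6
```

arm_command(targets=[{"hand": -1, "x": 0, "y": 0, "z": -0.015, "yaw": 0}, {"hand": -1, "x": 0, "y": 0, "z": -0.03, "yaw": 0.06}, {"hand": -1, "x": 0, "y": 0, "z": 0, "yaw": 0.13}, {"hand": -1, "x": 0, "y": 0, "z": 0, "yaw": 0.14}, {"hand": -1, "x": 0, "y": 0, "z": 0, "yaw": 0.14}, {"hand": -1, "x": 0, "y": 0, "z": 0, "yaw": 0.14}, {"hand": -1, "x": 0, "y": 0, "z": 0, "yaw": 0.14}, {"hand": -1, "x": 0, "y": 0, "z": 0, "yaw": 0.14}, {"hand": -1, "x": 0, "y": 0, "z": 0, "yaw": 0.14}, {"hand": -1, "x": 0, "y": 0, "z": 0, "yaw": 0.06}])

```text
clock: 35.35
eef_pos: [667.6, 251.5, 21.6]
eef_rot: [3.141, -0.0, 1.715]
wrist_force: [0.8, -0.2, -1.5]
finger_gap: 55.8
finger_force: 25.0
```

arm_command(targets=[{"hand": -1, "x": -0.002, "y": -0.017, "z": 0, "yaw": 0}, {"hand": -1, "x": -0.004, "y": -0.035, "z": 0, "yaw": 0}, {"hand": -1, "x": -0.004, "y": -0.04, "z": 0, "yaw": 0}, {"hand": -1, "x": -0.005, "y": -0.04, "z": 0, "yaw": 0}, {"hand": -1, "x": -0.005, "y": -0.04, "z": 0, "yaw": 0}, {"hand": -1, "x": -0.003, "y": -0.025, "z": 0, "yaw": 0}, {"hand": -1, "x": 0, "y": 0, "z": 0, "yaw": 0}, {"hand": -1, "x": 0, "y": 0, "z": 0, "yaw": 0}, {"hand": -1, "x": 0, "y": 0, "z": 0, "yaw": 0}])

```text
clock: 36.25
eef_pos: [477.3, 199.5, 21.2]
eef_rot: [3.14, -0.0, 1.721]
wrist_force: [0.7, 0.9, -1.5]
finger_gap: 55.8
finger_force: 25.0
```

```bash
python3 go.py 476.5 199.2 -21 1.72
```

```text
after turn [-0.0002 -0.0009  0.0422]
now [-0.0002 -0.0009  0.0422]
turn 0.001 t 36.25 [477.3 199.5  21.2] 55.8
```

arm_command(targets=[{"hand": -1, "x": 0, "y": -0.001, "z": 0.015, "yaw": 0}, {"hand": -1, "x": 0, "y": 0, "z": 0.015, "yaw": 0}, {"hand": -1, "x": 0, "y": 0, "z": 0.006, "yaw": 0}, {"hand": -1, "x": 0, "y": 0, "z": 0.003, "yaw": 0}, {"hand": -1, "x": 0, "y": 0, "z": 0, "yaw": 0}, {"hand": -1, "x": 0, "y": 0, "z": 0, "yaw": 0}])

```text
clock: 36.85
eef_pos: [475.7, 199.2, -17.8]
eef_rot: [3.141, -0.0, 1.721]
wrist_force: [0.5, -0.5, -1.4]
finger_gap: 56.0
finger_force: 25.0
```

arm_command(targets=[{"hand": -1, "x": 0, "y": 0, "z": 0.001, "yaw": 0}, {"hand": -1, "x": 0, "y": 0, "z": 0, "yaw": 0}, {"hand": -1, "x": 0, "y": 0, "z": 0, "yaw": 0}])

```text
clock: 37.15
eef_pos: [475.3, 199.1, -19.1]
eef_rot: [3.141, -0.0, 1.721]
wrist_force: [0.4, -0.4, -2.3]
finger_gap: 55.6
finger_force: 25.0
```

arm_command(targets=[{"hand": -1, "x": 0, "y": 0, "z": 0.001, "yaw": 0}, {"hand": -1, "x": 0, "y": 0, "z": 0, "yaw": 0}])

```text
clock: 37.35
eef_pos: [475.2, 199.0, -20.4]
eef_rot: [-3.141, 0.0, 1.721]
wrist_force: [-0.3, -0.2, -1.7]
finger_gap: 55.8
finger_force: 25.0
```

arm_command(targets=[{"hand": -1, "x": 0, "y": 0, "z": 0.0008, "yaw": 0}, {"hand": -1, "x": 0, "y": 0, "z": 0, "yaw": 0}])

```text
clock: 37.55
eef_pos: [475.2, 199.1, -21.2]
eef_rot: [-3.142, 0.0, 1.721]
wrist_force: [-0.0, -0.1, -1.8]
finger_gap: 56.1
finger_force: 25.0
```

arm_command(targets=[{"hand": 0.3, "x": 0, "y": 0, "z": 0, "yaw": 0}, {"hand": 0.3, "x": 0, "y": 0, "z": 0, "yaw": 0}, {"hand": 0.6, "x": 0, "y": 0, "z": 0, "yaw": 0}, {"hand": 0.6, "x": 0, "y": 0, "z": 0, "yaw": 0}, {"hand": 0.6, "x": 0, "y": 0, "z": 0, "yaw": 0}, {"hand": 0.6, "x": 0, "y": 0, "z": -0.02, "yaw": 0}, {"hand": 0.6, "x": 0, "y": 0, "z": -0.045, "yaw": 0}, {"hand": 1, "x": 0, "y": 0, "z": -0.045, "yaw": 0}, {"hand": 1, "x": 0, "y": 0, "z": -0.045, "yaw": 0}, {"hand": 1, "x": 0, "y": 0, "z": -0.01, "yaw": 0}])

```text
clock: 38.55
eef_pos: [477.0, 199.7, 148.9]
eef_rot: [3.134, -0.001, 1.721]
wrist_force: [-0.4, -0.3, -0.9]
finger_gap: 93.0
finger_force: 0.0
```

```bash
python3 go.py 560 -160 145 1.65
```

```text
after turn [-0.3652  0.0543  0.0039]
now [-0.3681  0.0283  0.0039]
turn 0.071 t 38.55 [477.  199.7 148.9] 93.0
```

arm_command(targets=[{"hand": 1, "x": 0, "y": 0, "z": 0, "yaw": 0.071}, {"hand": 1, "x": -0.02, "y": 0.003, "z": 0, "yaw": 0}, {"hand": 1, "x": -0.04, "y": 0.006, "z": 0, "yaw": 0}, {"hand": 1, "x": -0.045, "y": 0.007, "z": 0, "yaw": 0}, {"hand": 1, "x": -0.045, "y": 0.007, "z": 0, "yaw": 0}, {"hand": 1, "x": -0.045, "y": 0.007, "z": 0, "yaw": 0}, {"hand": 1, "x": -0.045, "y": 0.007, "z": 0, "yaw": 0}, {"hand": 1, "x": -0.045, "y": 0.007, "z": 0, "yaw": 0}, {"hand": 1, "x": -0.045, "y": 0.007, "z": 0, "yaw": 0}, {"hand": 1, "x": -0.035, "y": 0.004, "z": 0, "yaw": 0}])

```text
clock: 39.55
eef_pos: [558.8, -162.9, 143.1]
eef_rot: [-3.141, -0.0, 1.649]
wrist_force: [-0.1, 0.5, -1.1]
finger_gap: 94.4
finger_force: 0.0
```

```bash
python3 go.py 609.2 -349.3 100 1.65; python3 - <<'E'
from h import *
im=np.ascontiguousarray(camera("side")[:,:,::-1])
A=np.array([[3,0,-3*140.],[0,3,-3*160.]],float)
cv2.imwrite("pics/v1.png",cv2.warpAffine(im,A,(800,560),flags=cv2.INTER_CUBIC))
E
```

```text
after turn [-0.1898  0.0355  0.0431]
now [-0.1897  0.0357  0.0431]
turn -0.001 t 39.55 [ 558.8 -162.9  143.1] 94.4
```

arm_command(targets=[{"hand": 1, "x": -0.038, "y": 0.007, "z": 0, "yaw": 0}, {"hand": 1, "x": -0.038, "y": 0.007, "z": 0, "yaw": 0}, {"hand": 1, "x": -0.038, "y": 0.007, "z": 0, "yaw": 0}, {"hand": 1, "x": -0.038, "y": 0.007, "z": 0.01, "yaw": 0}, {"hand": 1, "x": -0.038, "y": 0.007, "z": 0.02, "yaw": 0}, {"hand": 1, "x": 0, "y": 0, "z": 0.02, "yaw": 0}, {"hand": 1, "x": 0, "y": 0, "z": 0, "yaw": 0}, {"hand": 1, "x": 0, "y": 0, "z": 0, "yaw": 0}, {"hand": 1, "x": 0, "y": 0, "z": 0, "yaw": 0}])

```text
clock: 40.5
eef_pos: [609.4, -346.6, 95.5]
eef_rot: [3.14, 0.001, 1.651]
wrist_force: [-0.4, -0.2, 0.8]
finger_gap: 94.2
finger_force: 0.0
```

```bash
python3 go.py 609.2 -349.3 10 1.65
```

```text
after turn [-0.0027 -0.0004  0.0855]
now [-0.0027 -0.0004  0.0855]
turn 0.001 t 40.5 [ 609.4 -346.6   95.5] 94.2
```

View pics/v1.png

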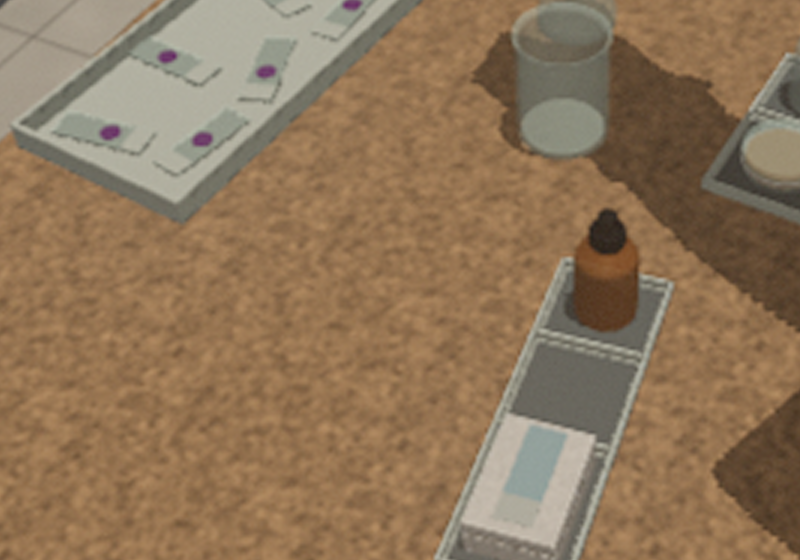

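The side crop shows the slide box in the oblong compartment (525,490), the dropping bottle upright in the end one (605,290) and the petri dish in the culture tray (785,155). The beaker is untouched. Now the jar.

arm_command(targets=[{"hand": 1, "x": -0.003, "y": 0, "z": 0.03, "yaw": 0}, {"hand": 1, "x": 0, "y": 0, "z": 0.035, "yaw": 0}, {"hand": 1, "x": 0, "y": 0, "z": 0.018, "yaw": 0}, {"hand": 1, "x": 0, "y": 0, "z": 0.002, "yaw": 0}, {"hand": 0.1, "x": 0, "y": 0, "z": 0, "yaw": 0}, {"hand": 0.1, "x": 0, "y": 0, "z": 0, "yaw": 0}, {"hand": 0.1, "x": 0, "y": 0, "z": 0, "yaw": 0}, {"hand": -1, "x": 0, "y": 0, "z": 0, "yaw": 0}, {"hand": -1, "x": 0, "y": 0, "z": 0, "yaw": 0}, {"hand": -1, "x": 0, "y": 0, "z": 0, "yaw": 0}], newtons=15)

```text
clock: 41.5
eef_pos: [609.0, -350.1, 9.1]
eef_rot: [3.141, 0.0, 1.65]
wrist_force: [0.2, 0.8, 0.1]
finger_gap: 49.8
finger_force: 0.0
```

arm_command(targets=[{"hand": -1, "x": 0, "y": 0, "z": 0, "yaw": 0}, {"hand": -1, "x": 0, "y": 0, "z": 0, "yaw": 0}, {"hand": -1, "x": 0, "y": 0, "z": 0, "yaw": 0}, {"hand": -1, "x": 0, "y": 0, "z": 0, "yaw": 0}, {"hand": -1, "x": 0, "y": 0, "z": 0, "yaw": 0}, {"hand": -1, "x": 0, "y": 0, "z": 0, "yaw": 0}], newtons=25)

```text
clock: 42.1
eef_pos: [609.0, -350.1, 8.9]
eef_rot: [-3.142, -0.0, 1.65]
wrist_force: [-0.9, -0.3, 0.9]
finger_gap: 40.1
finger_force: 24.8
```

```bash
python3 go.py 489.8 111.2 130 1.72
```

```text
after turn [ 0.4739 -0.0493 -0.1211]
now [ 0.4693 -0.0824 -0.1211]
turn -0.07 t 42.1 [ 609.  -350.1    8.9] 40.1
```

arm_command(targets=[{"hand": -1, "x": 0, "y": 0, "z": -0.01, "yaw": 0}, {"hand": -1, "x": 0, "y": 0, "z": -0.03, "yaw": 0}, {"hand": -1, "x": 0, "y": 0, "z": -0.04, "yaw": 0}, {"hand": -1, "x": 0, "y": 0, "z": -0.04, "yaw": -0.035}, {"hand": -1, "x": 0.02, "y": -0.002, "z": 0, "yaw": -0.035}, {"hand": -1, "x": 0.04, "y": -0.004, "z": 0, "yaw": 0}, {"hand": -1, "x": 0.045, "y": -0.005, "z": 0, "yaw": 0}, {"hand": -1, "x": 0.045, "y": -0.005, "z": 0, "yaw": 0}, {"hand": -1, "x": 0.045, "y": -0.005, "z": 0, "yaw": 0}, {"hand": -1, "x": 0.045, "y": -0.005, "z": 0, "yaw": 0}])

```text
clock: 43.1
eef_pos: [547.6, -114.8, 129.6]
eef_rot: [3.141, 0.0, 1.72]
wrist_force: [1.4, -0.4, -1.4]
finger_gap: 40.0
finger_force: 24.8
```

arm_command(targets=[{"hand": -1, "x": 0.045, "y": -0.005, "z": 0, "yaw": 0}, {"hand": -1, "x": 0.045, "y": -0.005, "z": 0, "yaw": 0}, {"hand": -1, "x": 0.045, "y": -0.005, "z": 0, "yaw": 0}, {"hand": -1, "x": 0.045, "y": -0.005, "z": 0, "yaw": 0}, {"hand": -1, "x": 0.035, "y": -0.005, "z": 0, "yaw": 0}, {"hand": -1, "x": 0.019, "y": -0.003, "z": 0, "yaw": 0}, {"hand": -1, "x": 0, "y": 0, "z": 0, "yaw": 0}, {"hand": -1, "x": 0, "y": 0, "z": 0, "yaw": 0}, {"hand": -1, "x": 0, "y": 0, "z": 0, "yaw": 0}])

```text
clock: 44.0
eef_pos: [486.2, 109.9, 129.1]
eef_rot: [3.141, 0.0, 1.719]
wrist_force: [0.3, -1.1, -1.3]
finger_gap: 40.3
finger_force: 24.8
```

```bash
python3 go.py 489.8 111.2 11.9 1.72
```

```text
after turn [0.0007 0.0037 0.1172]
now [0.0007 0.0037 0.1172]
turn -0.001 t 44.0 [486.2 109.9 129.1] 40.3
```

arm_command(targets=[{"hand": -1, "x": 0.001, "y": 0.004, "z": 0.02, "yaw": 0}, {"hand": -1, "x": 0, "y": 0, "z": 0.03, "yaw": 0}, {"hand": -1, "x": 0, "y": 0, "z": 0.03, "yaw": 0}, {"hand": -1, "x": 0, "y": 0, "z": 0.02, "yaw": 0}, {"hand": -1, "x": 0, "y": 0, "z": 0.01, "yaw": 0}, {"hand": -1, "x": 0, "y": 0, "z": 0, "yaw": 0}, {"hand": -1, "x": 0, "y": 0, "z": 0, "yaw": 0}, {"hand": -1, "x": 0, "y": 0, "z": 0, "yaw": 0}])

```text
clock: 44.8
eef_pos: [490.5, 112.3, 20.1]
eef_rot: [3.14, 0.0, 1.72]
wrist_force: [-0.3, 0.8, -1.9]
finger_gap: 40.2
finger_force: 24.8
```

```bash
python3 go.py 489.8 111.2 11.9 1.72
```

```text
after turn [-0.001  -0.0008  0.0082]
now [-0.001  -0.0008  0.0082]
turn -0.0 t 44.8 [490.5 112.3  20.1] 40.2
```

arm_command(targets=[{"hand": -1, "x": 0, "y": 0, "z": 0.004, "yaw": 0}, {"hand": -1, "x": 0, "y": 0, "z": 0.002, "yaw": 0}, {"hand": -1, "x": 0, "y": 0, "z": 0, "yaw": 0}, {"hand": -1, "x": 0, "y": 0, "z": 0, "yaw": 0}])

```text
clock: 45.2
eef_pos: [489.7, 112.4, 13.0]
eef_rot: [-3.142, -0.0, 1.72]
wrist_force: [0.8, -0.6, -2.4]
finger_gap: 40.0
finger_force: 24.8
```

arm_command(targets=[{"hand": -1, "x": 0, "y": 0, "z": 0.001, "yaw": 0}, {"hand": -1, "x": 0, "y": 0, "z": 0, "yaw": 0}])

```text
clock: 45.4
eef_pos: [489.8, 112.4, 11.9]
eef_rot: [3.141, 0.0, 1.72]
wrist_force: [-0.5, 0.8, -1.7]
finger_gap: 40.0
finger_force: 24.8
```

arm_command(targets=[{"hand": -1, "x": 0, "y": 0, "z": 0.0005, "yaw": 0}, {"hand": -1, "x": 0, "y": 0, "z": 0, "yaw": 0}])

```text
clock: 45.6
eef_pos: [489.8, 112.4, 11.8]
eef_rot: [3.141, 0.0, 1.72]
wrist_force: [-1.8, 0.0, 4.7]
finger_gap: 40.3
finger_force: 24.8
```

Contact. Release, retreat upward and out of the way, then check.

arm_command(targets=[{"hand": 0.1, "x": 0, "y": 0, "z": 0, "yaw": 0}, {"hand": 0.1, "x": 0, "y": 0, "z": 0, "yaw": 0}, {"hand": 0.5, "x": 0, "y": 0, "z": 0, "yaw": 0}, {"hand": 0.5, "x": 0, "y": 0, "z": 0, "yaw": 0}, {"hand": 0.5, "x": 0, "y": 0, "z": 0, "yaw": 0}, {"hand": 0.5, "x": 0, "y": 0, "z": -0.02, "yaw": 0}, {"hand": 0.5, "x": 0, "y": 0, "z": -0.04, "yaw": 0}, {"hand": 1, "x": 0, "y": 0, "z": -0.045, "yaw": 0}, {"hand": 1, "x": 0, "y": 0, "z": -0.045, "yaw": 0}, {"hand": 1, "x": 0, "y": 0, "z": -0.01, "yaw": 0}])

```text
clock: 46.6
eef_pos: [491.4, 112.7, 176.3]
eef_rot: [3.134, -0.0, 1.72]
wrist_force: [-0.2, 0.3, -0.1]
finger_gap: 91.0
finger_force: 0.0
```

arm_command(targets=[{"hand": 1, "x": 0.045, "y": 0, "z": 0, "yaw": 0}, {"hand": 1, "x": 0.045, "y": 0, "z": 0, "yaw": 0}, {"hand": 1, "x": 0.045, "y": 0, "z": 0, "yaw": 0}, {"hand": 1, "x": 0.045, "y": -0.02, "z": 0, "yaw": 0}, {"hand": 1, "x": 0.045, "y": -0.02, "z": 0, "yaw": 0}, {"hand": 1, "x": 0.045, "y": -0.02, "z": 0, "yaw": 0}, {"hand": 1, "x": 0.045, "y": -0.02, "z": 0, "yaw": 0}, {"hand": 1, "x": 0.045, "y": -0.02, "z": 0, "yaw": 0}, {"hand": 1, "x": 0, "y": 0, "z": 0, "yaw": 0}, {"hand": 1, "x": 0, "y": 0, "z": 0, "yaw": 0}])

```text
clock: 47.6
eef_pos: [336.7, 453.8, 170.5]
eef_rot: [-3.141, 0.001, 1.722]
wrist_force: [0.9, -0.6, 0.1]
finger_gap: 94.1
finger_force: 0.0
```

```bash
python3 - <<'E'
from h import *
import json
p=json.load(open("p.json"))
im=np.ascontiguousarray(camera("top")[:,:,::-1]);s=np.ascontiguousarray(camera("side")[:,:,::-1])
x,y,w=p["stain"];c_,s_=np.cos(w),np.sin(w)
def at(t,o): x,y,w=p[t];return x-o*np.sin(w),y+o*np.cos(w)
a=at("stain",70);b=at("stain",-19);d=at("stain",-89);q=at("cult",34.5);r=at("cult",-43.5)
L=[rect(*a,w+np.pi/2,33,80,56),rect(*b,w,89,39,39),circ(*d,80,12),circ(*q,21,30),circ(*r,93,18),circ(*d,3,21),circ(*r,3,23),circ(*b,3,25)]
T=[]
for n,i,o in(("top",im,(190,220)),("side",s,(265,150))):
    f=2.4 if n=="side" else 1.4
    f={"top":1.45,"side":2}[n];A=np.array([[f,0,-f*o[0]],[0,f,-f*o[1]]],float);W=400
    t=cv2.warpAffine(i,A,(W,440),flags=cv2.INTER_CUBIC)
    for l in L: cv2.polylines(t,[np.int32((proj(n,l)*f+A[:,2])*8)],False,(0,255,255),1,cv2.LINE_AA,3)
    T.append(t)
cv2.imwrite("pics/fin.png",np.hstack(T))
E
```

```text
(no output)
```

View pics/fin.png

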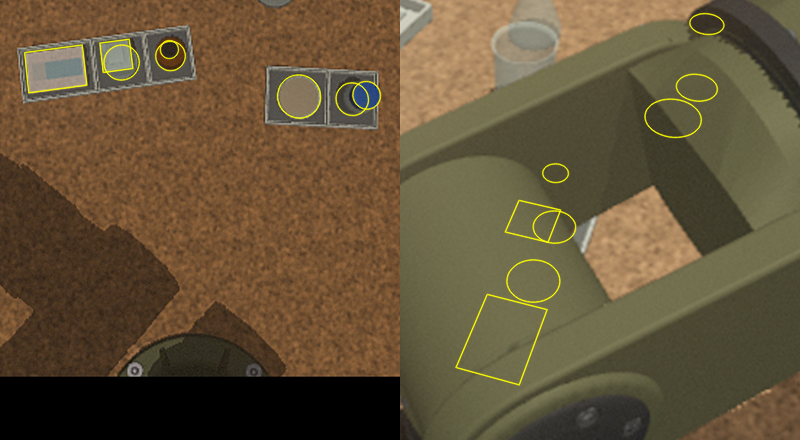

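The top view shows all five things in their compartments, matching the target outlines: slide box (55,68), jar (118,58), dropping bottle (170,52), petri dish (299,96) and screw bottle (355,98). I'm handing in.

```bash
python3 -c "
from cell import manip
print(manip.sign_off())"
```

```text
the job is handed in; nothing more can be done
None
```

Both kits are made up and handed in: the last top view showed all five things in their own compartments, nothing was dropped, and no verdict came back; I did not re-measure the large bottle, beaker or flask, but the arm was kept clear of them.

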